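# Pack out a mould cradle with the spacer that fits

## Robot

A 6-joint arm with a two-finger parallel gripper is mounted at the origin on a cart in front of the work surface, level with it; the furniture and walls round the work are solid. World frame = base frame: x ahead of the robot, y to its left, z up, the work surface at z = 0. Lengths are in mm, angles in degrees, forces in N, time in s.
With the tool pointing down it reaches from about 350 to 850 mm from the base axis. Payload 8.1 kg.
Tool frame: the origin (TCP) lies at the very end of the fingers, on their centre line; the grasp point (between the pads) lies 19 mm behind it; z points along the fingers, y is the direction in which the jaws open and shut (so a half turn about z gives the same grasp; the last joint's range is limited). The gripper opens to 85 mm and grips with 20 to 120 N. Pads are 22 mm wide; open, the fingers measure 114 mm over their backs; the gripper's body (76 mm by 85 mm) begins 54 mm behind the grasp point. The pads swing forward as they close: fully open they stand 13 mm farther back than shut.
Start: joints at [-72.96, 7.471, 85.268, -0, 87.261, -4.893], TCP at [224.132, -556.57, 231.292] pointing down, gripper open.
Joint ranges: [-169.43, 169.43], [-51.17, 129.36], [1.28, 143.12], [-76.62, 256.62], [0, 156.53], [-152.29, 152.29]. Speed limits (degrees/s): [136.94, 136.94, 159.86, 180, 180, 180].

## Interface

Orientations are given as [roll, pitch, yaw] about the fixed x, y, z axes, in that order (R = Rz(yaw) Ry(pitch) Rx(roll)).
In Python, from bench import r gives the robot as it stands.
- The arm moves only by the shell command python3 -m crank 'ROWS' [OPENING] [FORCE]. ROWS is JSON, a list that holds one entry, the list of rows, each a list of 6 numbers: the shift along the tool's x, y, z in m, then the turn, a rotation vector about the tool's x, y, z in rad. A call has 1 to 10 rows; each row is the pose to reach, as a shift and turn from the pose measured when the call began, along the tool's axes at that moment; what a row does not reach only later rows make up. A row lasts 1/8 s, in which the tool goes at most 62.5 mm and 10.7 degrees, less where a joint would pass 70% of its speed; a pose out of reach is approached as far as the arm can. A call with a gripper value outside its range is refused whole. OPENING is the closure, from 0 (fully open) to 1 (shut), set as the call begins (- or left out, the last holds). The fingers move at their own pace and stop on an object; FORCE is the grip in N (left out, the last holds). Time passes only in rows, so rows that repeat a pose let the fingers close. It gives the time, the measured TCP pose, the force and the opening at its end, in the units of the state.
- r.sense(): the state, without advancing time (a new reading comes with each control period).
- r.snapshot(name): name is "scene" or "side" or "wrist"; returns (picture, depth): 384x512x3 uint8, blue, green, red; 384x512 float32, mm along the optical axis (not along the pixel's ray), 0 where there is no reading.
- r.get_calibration(name): a dict with "mtx" (3x3 intrinsics, pixels), "cam_to_world" (4x4, takes a point from camera to world coordinates). Camera axes: x right, y down, z forward; pixel columns grow to the right and rows downward; lengths in mm; the calibration is good to about 2 mm. A picture is of the moment at which its call begins: read the wrist's pose just before it. get_calibration takes no time and is no camera call; for the wrist camera it gives the pose at the moment of the call.
- r.hand_in(): hands the job in, once; it reports no verdict.
Trained networks look in the newest picture that a camera, given by its name, has taken for a name from the list of things; names that differ only in an ending like _2 or _b are one class to them, and where a whole thing is asked for, a point or a joint stands for the part that bears it (a point fixed in the world has none). Each returns a list of dicts, best first, with "conf" (0 to 1); they miss things now and then, are a little off and sometimes report something else, mostly with a low value. They report only what shows in the picture. A call takes as long as a camera call. They do not tell look-alikes from the thing itself.
- r.look_for(thing, camera): "extent" ([left, top, right, bottom] in pixels, round what is visible of it).
- r.landmark_of(thing, camera): "pixel" ([column, row] in pixels: a listed point, or the origin of a listed thing).
The state is a dict: "time": time; "joint_pos": joint angles; "qd": joint speeds; "joint_efforts": joint torques, N m; "tool_pos": TCP position; "tcp_rot": TCP orientation; "ft_force": force on the tool from outside, world axes, zero at the start; "wrist_torque": the same for the moment, N m; "finger_gap": finger opening in mm.
Only numpy, scipy, OpenCV 4.12 (cv2) and the standard library are available. Lean on these libraries where they do the work, as an engineer would, in place of code of your own. Each camera call takes 0.05 s, during which the arm holds its last target.

## Task

The pink mould in the sloping cradle has a gap between its side and the steel jaw. Find the thickest of the three T-shaped aluminium spacers that slides into that gap (try them if you cannot tell), push it in foot first until it rests on the bed of the cradle, then swing the keeper bar fully across the gap over its shoulder so that it cannot come out. Leave the other two spacers on the bench clear of the cradle, do not force the locked jaw, and do not shift the pot or the pink moulds that lie around.

Things in the scene. Friction and masses are not known exactly. Their poses are not given: they have to be found in the camera images.
- bed: sloping aluminium bed of the fixed cradle, falling 30 degrees towards the robot. Origin on its surface, 52 mm above the bench, mid-length of the gap, in line with the mould's side. x up the slope, y from mould (y -57 to 0 mm) to jaw, z square out of the bed. The gap runs from y = 0 to the jaw's value, floor z = 0; 12 mm high blocks end it at x = -34 and +34. A spacer fits with its 62 mm along x, stem along z
- jaw (a joint): steel jaw of the cradle, locked; the value is the width of the gap in m (13.7 to 24.5 mm). It differs each time. A spacer goes in easily with 1.3 mm or more to spare
- keeper (a joint): keeper bar on the jaw, turning about an axis square to the bed: 0 = pointing down the slope, clear of the gap; 1.571 = fully across the gap (stop), counter-clockwise from above; starts at 0 to 0.5. Stiff (0.04 N m), stays where left. Bar 10 mm wide, 5.5 mm thick, reaches 41 mm from the pivot; underside 34.5 mm above the bed, 2.5 mm over the shoulders of a seated spacer
- keeper_pivot (a point): pivot of the keeper at the bar's underside: 24 mm down the slope from the middle of the jaw, 14 mm behind the jaw's face, 34.5 mm above the bed
- keeper_post (a point): middle of the keeper's black round finger post: 10 mm in diameter, 26 mm high, square to the bed, from 40 to 66 mm above the bed, 32 mm from the pivot. Its x axis points along the bar to the pivot, z along the post
- jaw_face (a point): middle of the jaw's face towards the gap, 16.5 mm above the bed. The jaw is 68 mm long, 30 mm thick, 33 mm high above the bed; the mould across the gap from it is 80 mm long and 31 mm high
- spacer_thin_c (a point): thin spacer: aluminium plate 12 mm thick, an upside-down T standing on the bench on its long edge: foot 62 mm long and 32 mm high, in its middle a stem 18 mm long and 40 mm high, 72 mm in all. This point is its centre, 36 mm above the underside; x along the 62 mm, y through the thickness, z up the stem. Same when turned half round. 0.07 to 0.2 kg
- spacer_mid_c (a point): middle spacer: aluminium plate 16 mm thick, an upside-down T standing on the bench on its long edge: foot 62 mm long and 32 mm high, in its middle a stem 18 mm long and 40 mm high, 72 mm in all. This point is its centre, 36 mm above the underside; x along the 62 mm, y through the thickness, z up the stem. Same when turned half round. 0.07 to 0.2 kg
- spacer_thick_c (a point): thick spacer: aluminium plate 20 mm thick, an upside-down T standing on the bench on its long edge: foot 62 mm long and 32 mm high, in its middle a stem 18 mm long and 40 mm high, 72 mm in all. This point is its centre, 36 mm above the underside; x along the 62 mm, y through the thickness, z up the stem. Same when turned half round. 0.07 to 0.2 kg
- pot_c (a point): bystander: light grey round pot, 71 mm wide, 45 mm high, on the bench; point at its centre, half-way up
- mould_a_c (a point): bystander: loose pink rubber mould 82x58x25 mm, lying on the bench; point at its centre
- mould_b_c (a point): bystander: loose pink rubber mould 68x52x24 mm, lying on the bench; point at its centre
Mind the look-alikes: they are no part of the job. What is shaped like the part that bears spacer_mid_c but orange or red is not meant.

How it is judged:
By the outcome, as a careful person would: the job done as asked, in the order asked, and still so for the second after the job is handed in, with the robot touching nothing.
It also fails if it takes over 72 s, if anything falls off the work surface, if the arm or the gripper's body presses on something with over 40 N, if the wrist force passes 120 N, or if a joint passes its speed limit or range.

## Working session

There is one attempt and no reset: what is moved stays moved. The work goes in short steps, Python scripts to look and compute and a shell command to move; the robot and the scene stay as the last step left them, time stands still between calls to the robot, and variables do not carry over. Pictures are saved under pics/ and viewed, and the job is handed in when it is done.

```bash
ls; mkdir -p pics; python3 - <<'E'
from bench import r
import cv2
s=r.sense();print(s)
for n in("scene","side","wrist"):
    im,d=r.snapshot(n);cv2.imwrite(f"pics/{n}0.png",im)
    c=r.get_calibration(n);print(n,c["mtx"].tolist() if hasattr(c["mtx"],"tolist") else c["mtx"],c["cam_to_world"])
E
```

```text
pics
{'time': 0.0, 'joint_pos': array([-7.29602732e+01,  7.51618359e+00,  8.53293773e+01,  6.08021891e-04,
        8.72603299e+01, -4.89195379e+00]), 'qd': array([ 0.09968671, -0.07590543,  0.15061776, -0.00852722,  0.10554653,
       -0.03930317]), 'joint_efforts': array([-1.97924215e-03, -5.69416165e+01, -5.00546801e+01, -2.78040197e-04,
        1.49217522e-02,  3.74379601e-05]), 'tool_pos': array([ 223.97575946, -556.04254502,  230.23226758]), 'tcp_rot': array([-1.79894547e+02, -9.63510435e-03,  2.19316421e+01]), 'ft_force': array([0.19472503, 0.09367158, 0.05318528]), 'wrist_torque': array([ 0.06270051, -0.00835038, -0.02799146]), 'finger_gap': 85.25375334654156}
scene [[447.593145038972, 0.0, 256.1089672898428], [0.0, 447.593145038972, 196.43041282695896], [0.0, 0.0, 1.0]] [[-6.99395611e-01 -4.91858974e-01  5.18575480e-01 -1.99990109e+02]
 [-7.14690431e-01  4.73192425e-01 -5.15079136e-01  7.11934378e+02]
 [ 7.96030637e-03 -7.30865021e-01 -6.82475608e-01  1.06790682e+03]
 [ 0.00000000e+00  0.00000000e+00  0.00000000e+00  1.00000000e+00]]
side [[361.45662598369074, 0.0, 249.81724276363568], [0.0, 361.45662598369074, 193.72797332437875], [0.0, 0.0, 1.0]] [[-9.55819035e-01 -1.02623761e-01  2.75460225e-01  2.76156185e+02]
 [-2.93000018e-01  4.08106466e-01 -8.64638712e-01  8.44540210e+02]
 [-2.36846228e-02 -9.07147990e-01 -4.20144693e-01  5.06017622e+02]
 [ 0.00000000e+00  0.00000000e+00  0.00000000e+00  1.00000000e+00]]
wrist [[290.26142525428475, 0.0, 254.73931925092683], [0.0, 290.26142525428475, 194.27366118439562], [0.0, 0.0, 1.0]] [[ 3.71975826e-01 -8.96249651e-01 -2.41599975e-01  2.84190965e+02]
 [-9.28242166e-01 -3.59346630e-01 -9.61066102e-02 -5.31879390e+02]
 [-6.82620906e-04  2.60012619e-01 -9.65604977e-01  3.73396169e+02]
 [ 0.00000000e+00  0.00000000e+00  0.00000000e+00  1.00000000e+00]]
```

View pics/scene0.png

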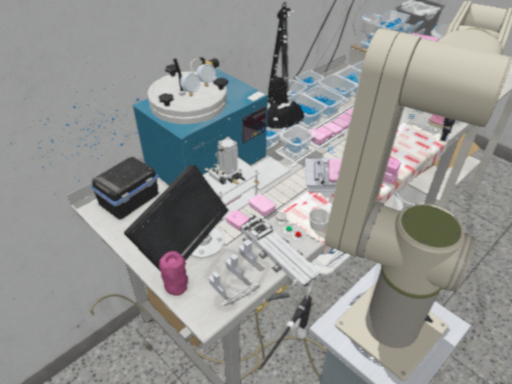

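View pics/side0.png

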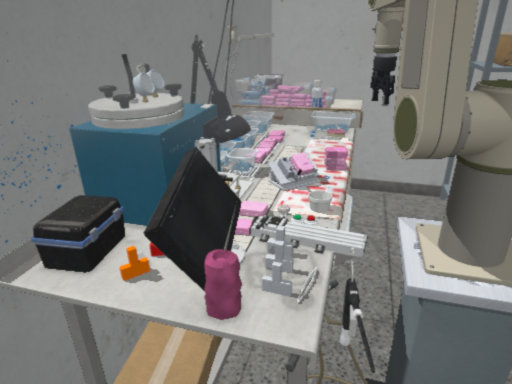

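View pics/wrist0.png

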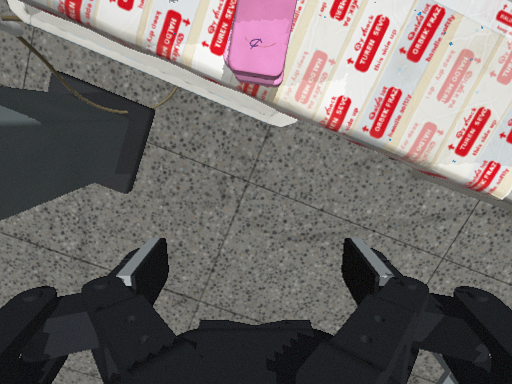

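The scene shows the cradle near (322,172). The grey Ts stand near (240,270), with an orange T and something red in the side view. I'll enlarge these and ask the networks.

```bash
cat > h.py <<'E'
import numpy as np,cv2
from bench import r
from scipy.spatial.transform import Rotation as R
def ray(c,px):
    K=np.array(c["mtx"]);M=np.array(c["cam_to_world"])
    d=np.linalg.inv(K)@np.array([px[0],px[1],1.0]);return M[:3,3],M[:3,:3]@d
def pt(c,d,px):
    o,v=ray(c,px);return o+v*d[int(round(px[1])),int(round(px[0]))]
def cloud(c,d,x0,y0,x1,y1):
    K=np.array(c["mtx"]);M=np.array(c["cam_to_world"])
    vv,uu=np.mgrid[y0:y1,x0:x1];z=d[y0:y1,x0:x1]
    P=np.stack([(uu-K[0,2])/K[0,0]*z,(vv-K[1,2])/K[1,1]*z,z],-1)
    W=P@M[:3,:3].T+M[:3,3];W[z==0]=np.nan;return W
def proj(c,P):
    K=np.array(c["mtx"]);M=np.linalg.inv(np.array(c["cam_to_world"]))
    q=np.asarray(P)@M[:3,:3].T+M[:3,3];q=q@K.T;return q[...,:2]/q[...,2:]
E
python3 - <<'E'
from h import *
for n in("scene","side"):
    im,d=r.snapshot(n);c=r.get_calibration(n);np.savez(f"{n}0.npz",im=im,d=d)
    for t in["bed","keeper_pivot","keeper_post","jaw_face","spacer_thin_c","spacer_mid_c","spacer_thick_c","pot_c","mould_a_c"]:
        for q in r.landmark_of(t,n)[:4]:
            p=q["pixel"];print(n,t,np.round(p,1),round(q["conf"],2),np.round(pt(c,d,p)))
    a,b=((190,130,430,310) if n=="scene" else (110,120,370,330)),0
    cv2.imwrite(f"pics/{n}1.png",cv2.resize(im[a[1]:a[3],a[0]:a[2]],None,fx=3,fy=3,interpolation=cv2.INTER_CUBIC)[:600,:800])
print(r.sense()["time"])
E
```

```text
scene bed [328.4 171. ] 0.74 [ 489. -333.   51.]
scene keeper_pivot [318.7 176.6] 0.63 [ 486. -273.   63.]
scene keeper_post [321. 179.] 0.37 [ 472. -269.   63.]
scene jaw_face [321.9 171.5] 0.53 [ 491. -297.   69.]
scene spacer_thin_c [217.6 284.2] 0.68 [405. 260.  32.]
scene spacer_mid_c [232.2 266.8] 0.74 [424. 187.  28.]
scene spacer_thick_c [247.1 251.4] 0.57 [426. 126.  45.]
scene pot_c [318.7 220.8] 0.72 [ 380. -156.    6.]
scene mould_a_c [261.9 202.5] 0.76 [558. -68.  25.]
scene mould_a_c [328.7 173.1] 0.7 [ 476. -317.   59.]
side bed [293.4 171.2] 0.78 [ 476. -268.   65.]
side keeper_pivot [293.6 168.6] 0.62 [ 478. -280.   70.]
side keeper_post [296.1 170.6] 0.52 [ 468. -270.   67.]
side jaw_face [286.5 165.2] 0.72 [ 504. -286.   78.]
side spacer_mid_c [281.3 253.9] 0.94 [417. 184.  46.]
side spacer_mid_c [132. 263.] 0.69 [730. 291.  37.]
side spacer_mid_c [161.9 244.4] 0.46 [580. 392. 173.]
side spacer_mid_c [254.1 209.2] 0.45 [550. -51.  23.]
side spacer_thick_c [283.2 238.7] 0.92 [427. 115.  42.]
side spacer_thick_c [271.8 276.1] 0.43 [419. 262.  43.]
side pot_c [318.7 208.6] 0.65 [ 371. -117.   15.]
side pot_c [293.4 169.3] 0.61 [ 478. -274.   70.]
side mould_a_c [254.7 207.5] 0.95 [549. -56.  26.]
1.15
```

View pics/scene1.png

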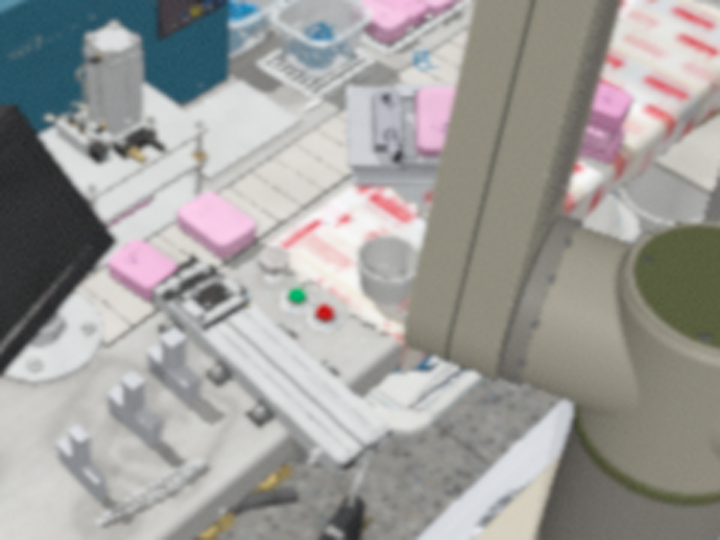

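View pics/side1.png

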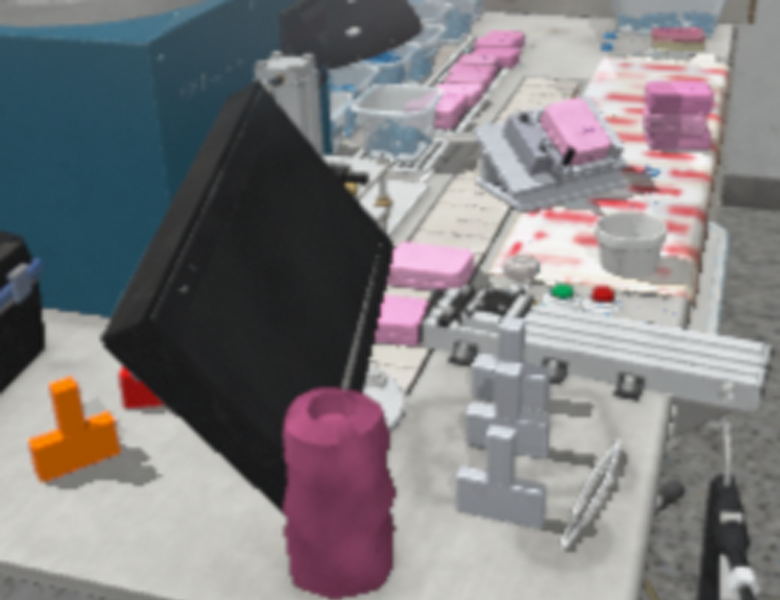

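Candidates in the side view: grey Ts at about (281,254), (283,239) and (272,276), an orange T at (132,263), and a red thing at (157,250). The three grey ones, in a row at world y≈126, 187 and 262, fit "aluminium". The orange and red ones are decoys. Next I'll estimate the cradle's heading from depth.

```bash
cat >> h.py <<'E'
def Tm(pos,rpy):
    T=np.eye(4);T[:3,:3]=R.from_euler('xyz',rpy,degrees=True).as_matrix();T[:3,3]=pos;return T
def cur():
    s=r.sense();return Tm(s["tool_pos"],s["tcp_rot"])
def row(Tt,T0=None):
    T0=cur() if T0 is None else T0
    D=np.linalg.inv(T0)@Tt;v=D[:3,3]/1000;w=R.from_matrix(D[:3,:3]).as_rotvec()
    print("row",np.round(np.r_[v,w],4).tolist(),"dist mm %.0f ang %.1f"%(np.linalg.norm(v)*1e3,np.degrees(np.linalg.norm(w))))
E
python3 - <<'E'
from h import *
z=np.load("side0.npz");c=r.get_calibration("side")
W=cloud(c,z["d"],265,145,325,195)
from itertools import product
# normals
dx=W[1:-1,2:]-W[1:-1,:-2];dy=W[2:,1:-1]-W[:-2,1:-1]
n=np.cross(dx,dy);n/=np.linalg.norm(n,axis=-1,keepdims=True);n*=np.sign(n[...,2:])
P=W[1:-1,1:-1]
m=np.isfinite(n[...,0])&(abs(n[...,2]-.866)<.06)&(P[...,2]>20)
print(m.sum(),np.median(n[m],0)); N=n[m]
print("yaw of uphill",np.percentile(np.degrees(np.arctan2(-N[:,1],-N[:,0])),[10,25,50,75,90]))
print(np.percentile(P[m],[5,50,95],axis=0))
for yaw in (0,-15,-30): 
    T=Tm([500,-300,230],[180,0,yaw]);row(T)
E
```

```text
179 [-0.31360889  0.33632054  0.86462529]
yaw of uphill [-105.6220186   -75.90066246  -44.95455044  -23.18382221   -1.72926171]
[[ 428.47370133 -369.66575624   28.37778385]
 [ 478.91563372 -313.74338881   65.25713693]
 [ 553.06907352 -258.23993408   91.41366891]]
row [0.3517, -0.135, 0.0013, 0.0, -0.0, 0.3828] dist mm 377 ang 21.9
row [0.3517, -0.135, 0.0013, 0.0, -0.0, 0.6446] dist mm 377 ang 36.9
row [0.3517, -0.135, 0.0013, 0.0, -0.0, 0.9064] dist mm 377 ang 51.9
```

```bash
python3 - <<'E'
from h import *
T=Tm([0,0,0],[180,-30,-25]);n=-T[:3,2];print(n);T[:3,3]=np.array([490,-300,65])+150*n;print(T[:3,3]);row(T)
E
```

```text
[-0.45315389  0.21130913  0.8660254 ]
[ 422.02691597 -268.30363037  194.90381057]
row [0.2912, -0.1935, 0.0364, -0.2143, 0.4937, 0.7999] dist mm 352 ang 55.2
```

```bash
python3 -m crank '[[[0.146,-0.097,0.01,-0.107,0.247,0.4],[0.291,-0.193,0.03,-0.214,0.494,0.8],[0.291,-0.193,0.036,-0.214,0.494,0.8],[0.291,-0.193,0.036,-0.214,0.494,0.8],[0.291,-0.193,0.036,-0.214,0.494,0.8],[0.291,-0.193,0.036,-0.214,0.494,0.8],[0.291,-0.193,0.036,-0.214,0.494,0.8],[0.291,-0.193,0.036,-0.214,0.494,0.8]]]' 0
python3 - <<'E'
from h import *
c=r.get_calibration("wrist");im,d=r.snapshot("wrist");np.savez("w1.npz",im=im,d=d,M=c["cam_to_world"],K=c["mtx"])
print(r.sense()["tool_pos"],r.sense()["tcp_rot"])
cv2.imwrite("pics/w1.png",cv2.resize(im,(768,576)))
for t in["bed","keeper_pivot","keeper_post","jaw_face"]:
    for q in r.landmark_of(t,"wrist")[:2]:
        p=q["pixel"];print(t,np.round(p,1),round(q["conf"],2),np.round(pt(c,d,p)))
E
```

```text
time: 2.15
tool_pos: [422.1, -269.1, 196.0]
tcp_rot: [180.0, -30.0, -24.9]
ft_force: [-0.1, -1.1, -0.5]
finger_gap: 85.3
[ 421.87920232 -269.76616539  196.01529425] [179.9702528  -30.03473714 -24.9882878 ]
bed [277.9 173.3] 0.61 [ 492. -330.   53.]
keeper_pivot [237.8 194. ] 0.95 [ 482. -279.   77.]
keeper_post [229.5 226.9] 0.92 [ 456. -259.   77.]
jaw_face [258.1 170. ] 0.58 [ 495. -307.   81.]
```

View pics/w1.png

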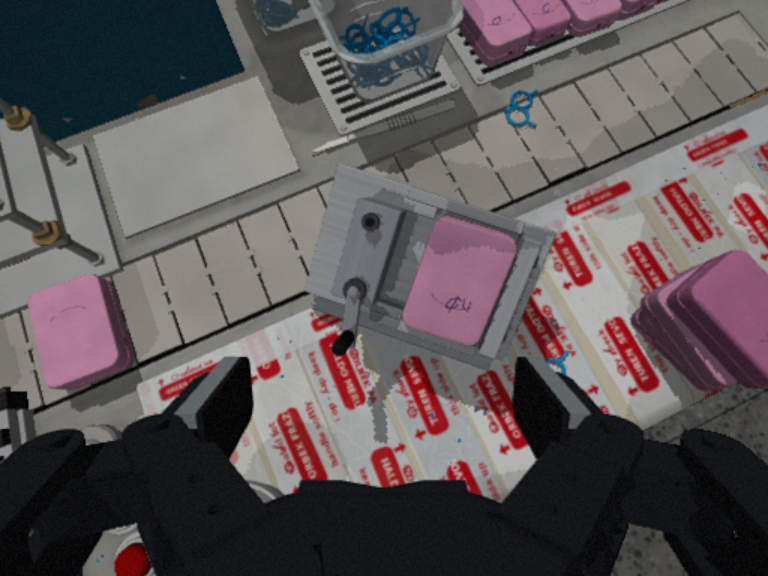

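The wrist view shows the cradle at (430,270): mould on the right, gap, jaw on the left, and the keeper at (350,315) slightly swung. I'll fit the bed frame from depth.

```bash
cat > fit.py <<'E'
from h import *
import sys
def load(f):
    z=np.load(f);return z["im"],z["d"],dict(mtx=z["K"],cam_to_world=z["M"])
E
python3 - <<'E'
from fit import *
im,d,c=load("w1.npz")
W=cloud(c,d,200,100,372,245)
hsv=cv2.cvtColor(im,cv2.COLOR_BGR2HSV)[100:245,200:372]
pink=(hsv[...,1]>50)&(hsv[...,0]>140)&(hsv[...,0]<172)
k=cv2.connectedComponentsWithStats(pink.astype(np.uint8));i=1+np.argmax(k[2][1:,4]);m=(k[1]==i)
m=cv2.erode(m.astype(np.uint8),np.ones((7,7)))>0
P=W[m];P=P[np.isfinite(P[:,0])];cen=P.mean(0);u,s,vt=np.linalg.svd(P-cen);n=vt[2]*np.sign(vt[2,2])
print(cen,n,s/np.sqrt(len(P)),"tilt",np.degrees(np.arccos(n[2])),"yaw",np.degrees(np.arctan2(-n[1],-n[0])))
m=(k[1]==i);P=W[m];h=(P-cen)@n;P=P[np.abs(h)<2.5];yaw=np.arctan2(-n[1],-n[0])
B=Tm([0,0,0],[0,-30,np.degrees(yaw)])[:3,:3]
q=((P-cen)@B)[:,:2].astype(np.float32);print(cv2.minAreaRect(q),np.percentile(q,[1,99],axis=0))
E
```

```text
[ 460.59987949 -342.57652158   80.81712088] [-0.35218236  0.35447656  0.86620664] [20.5953468  13.81136199  0.73791288] tilt 29.97922485949336 yaw -45.18601243868352
((-3.2336692810058594, 0.10754585266113281), (55.13854217529297, 78.7066421508789), 89.12110137939453) [[-40.44961159 -26.46588884]
 [ 34.39174274  26.92581331]]
```

```bash
python3 - <<'E'
from fit import *
cen=np.array([ 460.6,-342.58,80.82]);B=Tm([0,0,0],[0,-30,-45.2])[:3,:3]
o=cen+B@[-3.2,28.6,-31];print("bed origin",o)
# view: tool x=bed x, tool aligned; camera axis to hit gap; TCP ~75 above gap top
T=np.eye(4);T[:3,:3]=B@np.diag([1,-1,-1.]);T[:3,3]=o+B@[12,10,130];print(T[:3,3]);row(T)
E
```

```text
bed origin [ 489.86281372 -331.4593879    52.37321248]
[ 458.48007095 -285.66502333  170.95651497]
row [0.0225, -0.0016, 0.0413, -0.1755, 0.0003, 0.3034] dist mm 47 ang 20.1
```

```bash
python3 -m crank '[[[0.011,-0.001,0.04,-0.09,0,0.15],[0.0105,-0.0016,0.0763,-0.1755,0,0.3034],[0.0105,-0.0016,0.0763,-0.1755,0,0.3034],[0.0105,-0.0016,0.0763,-0.1755,0,0.3034]]]'
python3 - <<'E'
from h import *
print(r.sense()["tool_pos"],r.sense()["tcp_rot"])
c=r.get_calibration("wrist");im,d=r.snapshot("wrist");np.savez("w2.npz",im=im,d=d,M=c["cam_to_world"],K=c["mtx"])
cv2.imwrite("pics/w2.png",cv2.resize(im[60:260,140:400],None,fx=3,fy=3,interpolation=cv2.INTER_CUBIC))
for t in["bed","keeper_pivot","keeper_post","jaw_face"]:
    for q in r.landmark_of(t,"wrist")[:2]:
        p=q["pixel"];print(t,np.round(p,1),round(q["conf"],2),np.round(pt(c,d,p)))
E
```

```text
time: 2.9
tool_pos: [464.4, -288.1, 132.7]
tcp_rot: [179.9, -29.8, -45.1]
ft_force: [0.7, -0.1, 0.2]
finger_gap: 85.2
[ 464.43292051 -288.13742541  132.71409092] [179.92207564 -29.77183507 -45.08745223]
bed [264.2 193.5] 0.85 [ 493. -329.   52.]
bed [225.1 240.3] 0.52 [ 484. -278.   78.]
keeper_pivot [225.8 238.6] 0.84 [ 485. -280.   78.]
keeper_post [229.7 287.5] 0.9 [ 458. -258.   79.]
jaw_face [240.8 198.7] 0.98 [ 497. -307.   84.]
```

View pics/w2.png

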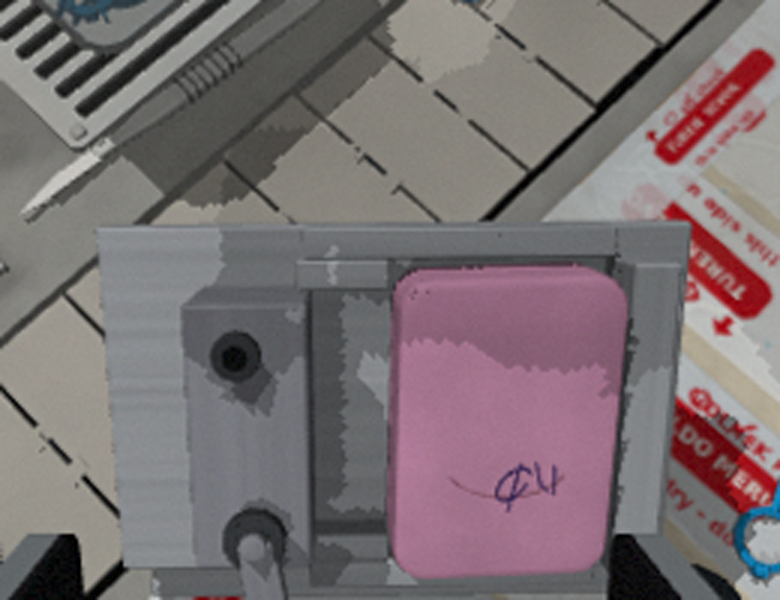

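```bash
cat >> fit.py <<'E'
B=Tm([0,0,0],[0,-30,-45.2])[:3,:3];O=np.array([489.9,-331.5,52.4])
E
python3 - <<'E'
from fit import *
im,d,c=load("w2.npz")
W=cloud(c,d,0,0,512,384);Q=(W-O)@B
# refine yaw/pitch from mould top & jaw
h=Q[...,2]
for name,(x0,x1,y0,y1,z0,z1) in dict(mtop=(-30,30,-48,-8,26,36),jtop=(-10,30,25,48,28,38),bed=(-25,25,4,17,-5,5)).items():
    m=(Q[...,0]>x0)&(Q[...,0]<x1)&(Q[...,1]>y0)&(Q[...,1]<y1)&(h>z0)&(h<z1)
    A=np.c_[Q[m][:,:2],np.ones(m.sum())];s=np.linalg.lstsq(A,h[m],rcond=None)[0];print(name,m.sum(),s,"rms",np.std(h[m]-A@s))
for v in range(150,245,8):
    q=Q[v,200:300]
    i=[(u+200,np.round(q[u],1)) for u in range(1,99) if abs(q[u,2]-q[u-1,2])>6]
    print(v,[(u,a.tolist(),np.round(Q[v,u-1],1).tolist()) for u,a in i][:4])
# bystander pose of jaw: extremes of jtop
m=(h>29)&(h<37)&(Q[...,1]>12)&(Q[...,1]<60)&(abs(Q[...,0])<45)
print(np.percentile(Q[m],[0.5,99.5],axis=0))
m=(h>27)&(h<36)&(Q[...,1]<8)&(Q[...,1]>-70)&(abs(Q[...,0])<55)
print(np.percentile(Q[m],[0.5,99.5],axis=0))
print("cam in bed",(c["cam_to_world"][:3,3]-O)@B)
g=cv2.cvtColor(im,cv2.COLOR_BGR2GRAY);print(g[190,236:280]);print(im[190,260:280].tolist())
E
```

```text
mtop 4143 [-3.51068627e-04  2.25189522e-03  3.11084021e+01] rms 0.6508934719650006
jtop 1526 [1.03719406e-02 7.36180594e-03 3.33711814e+01] rms 0.8930225263213372
bed 869 [-3.37583152e-04  4.83696538e-03  4.77406784e-01] rms 0.6291156846065052
150 [(238, [37.7, 24.7, 10.0], [36.5, 26.1, -0.4]), (270, [36.6, -0.6, 0.6], [37.9, 0.7, 11.7])]
158 [(205, [32.6, 49.3, 17.8], [30.2, 52.9, 1.4]), (243, [31.1, 21.0, 7.7], [32.4, 21.4, 16.8]), (244, [30.3, 20.4, 1.4], [31.1, 21.0, 7.7]), (271, [32.0, -0.8, 13.7], [30.7, -0.5, 4.7])]
166 [(243, [25.5, 20.9, 12.2], [28.8, 20.9, 31.6]), (244, [23.5, 20.5, 0.2], [25.5, 20.9, 12.2]), (270, [24.9, -0.4, 8.3], [23.6, -0.0, 0.6]), (271, [26.9, -0.5, 20.0], [24.9, -0.4, 8.3])]
174 [(201, [23.3, 50.1, 32.9], [16.9, 56.9, 0.7]), (243, [19.8, 20.8, 15.6], [23.1, 20.9, 31.8]), (244, [16.8, 20.6, 0.2], [19.8, 20.8, 15.6]), (270, [19.2, -0.3, 12.1], [16.9, -0.1, 0.9])]
182 [(201, [17.6, 50.3, 33.5], [9.9, 57.5, -0.3]), (211, [18.8, 42.3, 38.9], [17.3, 44.0, 32.6]), (243, [14.0, 20.8, 17.9], [17.3, 21.0, 32.1]), (244, [10.1, 20.6, 0.7], [14.0, 20.8, 17.9])]
1
[... 1379 characters left out ...]
96386014]
 [ 32.6198117   50.37015023  36.04837648]]
[[-38.14428164 -65.51199169  27.0978133 ]
 [ 38.49936527  -0.65882266  32.67997551]]
cam in bed [ 63.71121858  12.35537233 236.73763382]
[118 116 115 115 117 100  72  49  60  75  77  71  75  75  74  74  76  73
  74  95 100 103 101 100 100 101  98  98 121 133 133 133 134 114  99  89
  86 131 138 133 134 136 133 133]
[[104, 100, 97], [104, 101, 100], [101, 98, 97], [102, 99, 95], [124, 122, 117], [135, 134, 129], [137, 134, 131], [137, 133, 130], [137, 136, 130], [118, 112, 118], [105, 87, 119], [96, 77, 111], [93, 74, 107], [141, 113, 162], [146, 120, 169], [143, 115, 166], [144, 116, 167], [144, 118, 168], [140, 115, 165], [142, 115, 164]]
```

The gap reads about 20.7 mm, which is borderline for the 20 mm spacer. I'll refine this with sub-pixel edges averaged over many rows.

```bash
python3 - <<'E'
from fit import *
im,d,c=load("w2.npz")
def isect(px,z):
    o,v=ray(c,px);o=(o-O)@B;v=v@B;return o+v*((z-o[2])/v[2])
K=c["mtx"]
for v in range(165,240,5):
    a=im[v-2:v+3].astype(float).mean(0);g=a.mean(1);sat=a.max(1)-a.min(1)
    print(v,np.round(g[236:250]).astype(int).tolist(),"|",np.round(g[262:276]).astype(int).tolist(),np.round(sat[264:276]).astype(int).tolist())
for u in (241,241.5,242,242.5,243,243.5,244,244.5,245): print(u,"z33",isect((u,190),33.4)[1].round(2),"z0",isect((u,190),.4)[1].round(2))
for u in (268,268.5,269,269.5,270,271,272): print(u,"z31",isect((u,190),31)[1].round(2),"z0",isect((u,190),.4)[1].round(2),"z15",isect((u,190),15)[1].round(2))
hsv=cv2.cvtColor(im,cv2.COLOR_BGR2HSV);pk=(hsv[...,1]>50)&(hsv[...,0]>140)&(hsv[...,0]<172)
for v in range(170,230,10):
    u=np.where(pk[v,255:360])[0]+255;print(v,u.min(),u.max(),isect((u.min()-.5,v),0)[1],isect((u.max()+.5,v),28)[1],isect((u.max()+.5,v),31)[1])
E
```

```text
165 [112, 110, 113, 116, 104, 82, 52, 42, 73, 79, 78, 78, 78, 78] | [106, 106, 106, 105, 106, 107, 105, 107, 90, 85, 90, 103, 122, 125] [4, 5, 3, 5, 4, 6, 19, 30, 31, 36, 42, 43]
170 [93, 94, 93, 91, 91, 76, 51, 42, 73, 79, 77, 79, 78, 79] | [106, 106, 106, 106, 105, 105, 105, 106, 102, 91, 90, 105, 121, 123] [5, 5, 4, 4, 5, 6, 28, 33, 31, 36, 42, 43]
175 [94, 94, 94, 92, 91, 77, 55, 43, 72, 79, 79, 79, 79, 79] | [110, 105, 106, 107, 107, 106, 108, 99, 91, 92, 96, 120, 140, 138] [5, 4, 5, 6, 5, 5, 25, 34, 34, 42, 49, 47]
180 [97, 103, 112, 113, 113, 91, 63, 45, 65, 77, 78, 77, 78, 78] | [139, 135, 127, 137, 134, 129, 120, 119, 105, 93, 97, 127, 142, 143] [5, 5, 5, 5, 5, 4, 29, 34, 35, 45, 51, 50]
185 [118, 117, 118, 116, 117, 100, 69, 49, 64, 77, 78, 77, 78, 77] | [139, 138, 137, 138, 138, 137, 140, 125, 99, 91, 99, 132, 144, 143] [6, 5, 6, 6, 6, 5, 27, 34, 35, 47, 50, 50]
190 [118, 116, 117, 116, 118, 100, 73, 49, 61, 75, 76, 75, 75, 76] | [105, 112, 119, 130, 134, 134, 135, 116, 102, 94, 99, 137, 144, 142] [6, 6, 6, 6, 6, 7, 31, 33, 35, 48, 50, 50]
195 [118, 118, 118, 115, 116, 103
[... 1738 characters left out ...]
53 z0 20.7
244.5 z33 19.17 z0 20.28
245 z33 18.81 z0 19.86
268 z31 2.06 z0 0.53 z15 1.26
268.5 z31 1.69 z0 0.11 z15 0.86
269 z31 1.33 z0 -0.31 z15 0.47
269.5 z31 0.96 z0 -0.73 z15 0.07
270 z31 0.6 z0 -1.15 z15 -0.32
271 z31 -0.14 z0 -1.99 z15 -1.11
272 z31 -0.87 z0 -2.84 z15 -1.9
170 270 348 -0.5098897778036946 -56.611543457977945 -55.62034343540624
180 270 347 -0.6317045590720305 -56.5155410282528 -55.52572076305357
190 270 346 -0.7557930797475692 -56.41774716309071 -55.42933240196912
200 270 345 -0.8822196004413723 -56.31811124712203 -55.33112846423283
210 270 344 -1.011050826312072 -56.21658074006015 -55.23105716467279
220 269 343 -0.2760169682754068 -56.113101084316895 -55.12906472980845
```

Sub-pixel edges put the jaw face at 20.7–21.2 and the mould side at about -0.7, so the gap is about 21.5 mm. That makes the thick (20 mm) spacer the candidate. Next I'll refine the yaw and check obstacles near the spacers.

```bash
python3 - <<'E'
from fit import *
im,d,c=load("w2.npz")
def isect(px,z):
    o,v=ray(c,px);o=(o-O)@B;v=v@B;return o+v*((z-o[2])/v[2])
A=[];M=[];Fb=[]
for v in range(165,232,3):
    g=im[v-1:v+2].astype(float).mean((0,2));a=im[v-1:v+2].astype(float).mean(0);sat=a.max(1)-a.min(1)
    hi=g[236:240].mean();lo=g[241:246].min();k=236+np.where(g[236:246]>(hi+lo)/2)[0].max()
    u=k+(g[k]-(hi+lo)/2)/(g[k]-g[k+1]);A.append(isect((u,v),33)[:2])
    km=241+np.argmin(g[241:246]);hi=g[246:249].mean();t=(hi+g[km])/2
    k=km
    while g[k+1]<t:k+=1
    Fb.append(isect((k+(t-g[k])/(g[k+1]-g[k]),v),0.4)[:2])
    k=265
    while sat[k+1]<18:k+=1
    M.append(isect((k+(18-sat[k])/(sat[k+1]-sat[k]),v),0.4)[:2])
for n,X in(("jawtop",A),("jawfoot",Fb),("mould",M)):
    X=np.array(X);s=np.polyfit(X[:,0],X[:,1],1);print(n,s,"deg",np.degrees(np.arctan(s[0])),"rms",np.std(X[:,1]-np.polyval(s,X[:,0])))
z=np.load("scene0.npz");c=r.get_calibration("scene");W=cloud(c,z["d"],150,130,400,330).reshape(-1,3)
z=np.load("side0.npz");c=r.get_calibration("side");W=np.r_[W,cloud(c,z["d"],60,100,420,330).reshape(-1,3)]
W=W[np.isfinite(W[:,0])]
print("max heights; cols x 300..650 step50")
for y in range(-350,350,50):
    print(y,[int(W[(W[:,0]>=x)&(W[:,0]<x+50)&(W[:,1]>=y)&(W[:,1]<y+50),2].max(initial=-9)) for x in range(300,700,50)])
T=Tm([450,150,260],[180,0,0]);row(T)
E
```

```text
jawtop [-0.31425919 18.90196558] deg -17.44580543674127 rms 14.780058305040766
jawfoot [9.62184330e-03 2.06193325e+01] deg 0.5512740001752177 rms 0.11054870106471397
mould [-0.00506461 -0.6077813 ] deg -0.2901785400297755 rms 0.142022603360543
max heights; cols x 300..650 step50
-350 [3, 4, 77, 95, 99, 76, 6, 223]
-300 [4, 4, 81, 83, 97, 71, 14, 205]
-250 [5, 4, 79, 80, 31, 4, 15, 13]
-200 [46, 48, 47, 6, 6, 5, 14, 13]
-150 [48, 47, 49, 6, 22, 23, 116, 109]
-100 [5, 18, 37, 36, 26, 27, 118, 229]
-50 [17, 23, 36, 40, 35, 27, 132, 230]
0 [26, 27, 39, 45, 38, 27, 130, 221]
50 [27, 27, 34, 42, 127, 129, 115, 109]
100 [3, 4, 73, 34, 148, 229, 266, 250]
150 [10, 33, 74, 33, 153, 235, 264, -9]
200 [9, 29, 66, 4, 160, 240, 252, 2]
250 [4, 34, 74, 4, 166, 238, 242, 2]
300 [4, 4, 4, 129, 164, 231, 229, 2]
row [-0.2169, -0.2991, -0.269, 0.2067, -0.4971, -0.7707] dist mm 457 ang 53.9
```

```bash
python3 -m crank '[[[-0.03,0,-0.055,0,0,0],[-0.06,-0.03,-0.11,0.03,-0.08,-0.12],[-0.1,-0.08,-0.17,0.07,-0.17,-0.27],[-0.217,-0.299,-0.269,0.207,-0.497,-0.771],[-0.217,-0.299,-0.269,0.207,-0.497,-0.771],[-0.217,-0.299,-0.269,0.207,-0.497,-0.771],[-0.217,-0.299,-0.269,0.207,-0.497,-0.771],[-0.217,-0.299,-0.269,0.207,-0.497,-0.771],[-0.217,-0.299,-0.269,0.207,-0.497,-0.771],[-0.217,-0.299,-0.269,0.207,-0.497,-0.771]]]'
python3 - <<'E'
from h import *
c=r.get_calibration("wrist");im,d=r.snapshot("wrist");np.savez("w3.npz",im=im,d=d,M=c["cam_to_world"],K=c["mtx"])
print(r.sense()["tool_pos"],r.sense()["tcp_rot"])
cv2.imwrite("pics/w3.png",cv2.resize(im,(768,576)))
for t in["spacer_thin_c","spacer_mid_c","spacer_thick_c"]:
    for q in r.landmark_of(t,"wrist")[:2]:
        p=q["pixel"];print(t,np.round(p,1),round(q["conf"],2),np.round(pt(c,d,p)))
E
```

```text
time: 4.4
tool_pos: [449.8, 149.6, 260.4]
tcp_rot: [-180.0, -0.0, 0.1]
ft_force: [-0.5, -0.6, -0.3]
finger_gap: 85.0
[449.79777529 149.0901406  260.19696476] [-1.79993063e+02 -3.67540494e-02 -7.80507516e-05]
spacer_thin_c [175.9 197.1] 0.57 [415. 250.  46.]
spacer_mid_c [232.6 185.6] 0.97 [433. 176.  58.]
spacer_thick_c [281.4 177.4] 0.88 [445. 118.  65.]
```

View pics/w3.png

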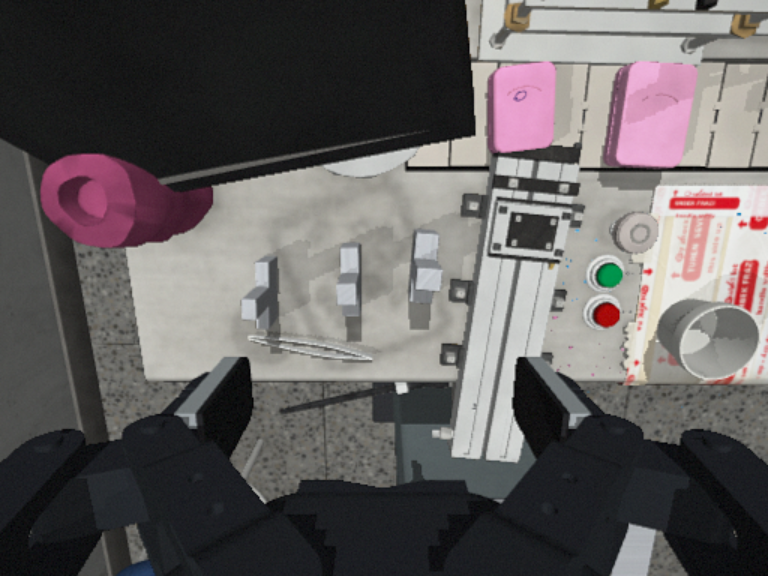

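Enlarged check of the three grey Ts, left to right: thin (262,290), mid (348,280), thick (427,270) in the picture. I'll fit poses and widths from depth.

```bash
python3 - <<'E'
from fit import *
im,d,c=load("w3.npz")
W=cloud(c,d,0,0,512,384)
for n,(u0,v0,u1,v1) in dict(thin=(150,160,195,230),mid=(215,150,250,225),thick=(268,145,300,225)).items():
    P=W[v0:v1,u0:u1].reshape(-1,3)
    t=P[(P[:,2]>66)&(P[:,2]<80)];f=P[(P[:,2]>26)&(P[:,2]<38)]
    print(n,"top",len(t),t.mean(0).round(1),cv2.minAreaRect(t[:,:2].astype(np.float32)),"foot",len(f),f.mean(0).round(1),cv2.minAreaRect(f[:,:2].astype(np.float32)))
for y in range(40,130,6):
    m=(abs(W[...,1]-y)<3)&(abs(W[...,0]-430)<45);print(y,int(np.nanmax(np.where(m,W[...,2],-9))),end="; ")
cv2.imwrite("pics/w3c.png",cv2.resize(im[140:240,140:320],None,fx=4,fy=4,interpolation=cv2.INTER_CUBIC))
E
```

```text
thin top 171 [411.8 255.5  71.7] ((411.15679931640625, 255.87045288085938), (11.767984390258789, 18.408479690551758), 85.78488159179688) foot 320 [414.6 254.4  32. ] ((411.007568359375, 255.77182006835938), (12.015048027038574, 62.18997573852539), 87.13893127441406)
mid top 220 [424.2 178.1  71.9] ((423.5841064453125, 178.21095275878906), (15.597122192382812, 17.967748641967773), 89.57600402832031) foot 328 [429.4 177.6  32.3] ((423.6787414550781, 178.1137237548828), (61.57867431640625, 15.799032211303711), 1.2117418050765991)
thick top 270 [436.5 113.7  72.2] ((435.890380859375, 113.6357192993164), (20.056562423706055, 18.005714416503906), 86.3787612915039) foot 444 [440.7 114.   32.3] ((435.56451416015625, 113.48482513427734), (20.169639587402344, 62.40486526489258), 85.36445617675781)
40 46; 46 43; 52 42; 58 41; 64 26; 70 23; 76 334; 82 341; 88 350; 94 351; 100 332; 106 339; 112 346; 118 354; 124 360;
```

View pics/w3c.png

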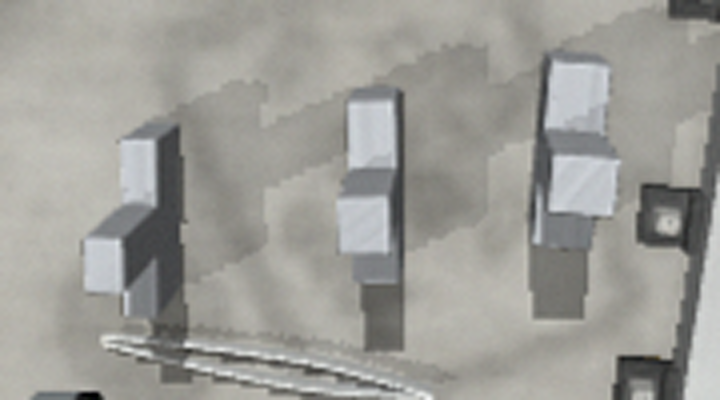

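Clear: widths 11.8, 15.7 and 20.1 mm. The thick spacer (585,185 in the crop) is at (435.6,113.5), long axis at about -4.5°. Grasping it by the stem.

```bash
python3 -m crank '[[[-0.014,0.036,0.06,0,0,0.078],[-0.014,0.036,0.12,0,0,0.078],[-0.014,0.036,0.16,0,0,0.078],[-0.014,0.036,0.19,0,0,0.078],[-0.014,0.036,0.21,0,0,0.078],[-0.014,0.036,0.222,0,0,0.078],[-0.014,0.036,0.222,0,0,0.078],[-0.014,0.036,0.222,0,0,0.078]]]' 0.45 40
python3 -m crank '[[[0,0,0,0,0,0],[0,0,0,0,0,0],[0,0,0,0,0,0],[0,0,0,0,0,0],[0,0,0,0,0,0]]]' 1 50
```

```text
time: 5.6
tool_pos: [436.7, 112.8, 39.1]
tcp_rot: [-180.0, -0.1, -4.6]
ft_force: [0.4, -0.3, 0.2]
finger_gap: 46.7
time: 6.22
tool_pos: [437.8, 113.0, 40.2]
tcp_rot: [-179.9, -0.2, -4.6]
ft_force: [-1.1, -0.3, 5.7]
finger_gap: 19.1
```

```bash
python3 -m crank '[[[0,0,-0.04,0,0,0],[0,0,-0.1,0,0,0],[0,0,-0.16,0,0,0],[0,0,-0.2,0,0,0],[0,0,-0.2,0,0,0],[0,0,-0.2,0,0,0]]]'
python3 - <<'E'
from h import *
for i in range(3):
    s=r.sense();print(s["tool_pos"],s["tcp_rot"],s["finger_gap"],s["ft_force"])
c=r.get_calibration("wrist");im,d=r.snapshot("wrist");np.savez("w4.npz",im=im,d=d,M=c["cam_to_world"],K=c["mtx"],T=cur())
cv2.imwrite("pics/w4.png",cv2.resize(im,(768,576)))
s=r.sense();print(s["tool_pos"])
E
```

```text
time: 6.98
tool_pos: [436.4, 112.8, 239.1]
tcp_rot: [-180.0, -0.2, -4.6]
ft_force: [0.2, 0.3, -1.5]
finger_gap: 19.6
[436.42697095 112.78518868 239.13780159] [-1.79964908e+02 -1.61097157e-01 -4.56020299e+00] 19.553919308059562 [ 0.23930021  0.30039582 -1.53958177]
[436.42697095 112.78518868 239.13780159] [-1.79964908e+02 -1.61097157e-01 -4.56020299e+00] 19.553919308059562 [ 0.23930021  0.30039582 -1.53958177]
[436.42697095 112.78518868 239.13780159] [-1.79964908e+02 -1.61097157e-01 -4.56020299e+00] 19.553919308059562 [ 0.23930021  0.30039582 -1.53958177]
[435.98302014 112.74671503 238.36164339]
```

View pics/w4.png

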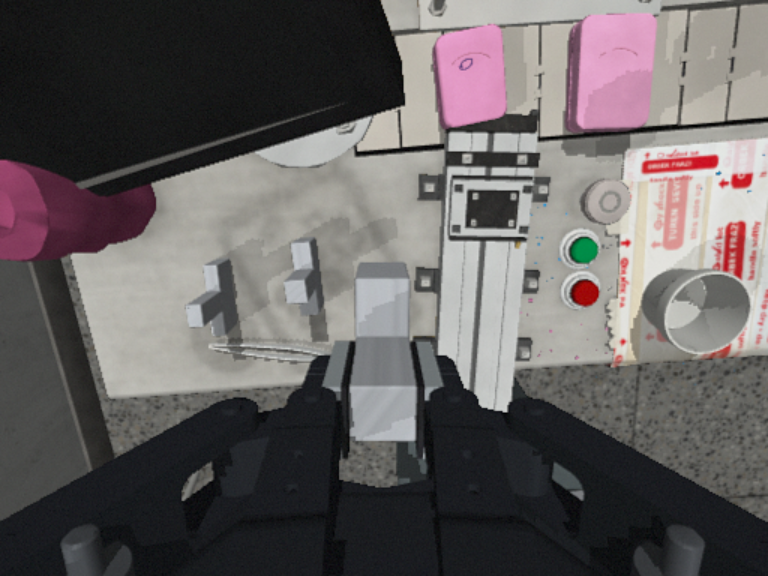

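The spacer is held squarely, stem between the pads at (385,390), with its foot ahead. I'll measure its pose in the tool frame.

```bash
python3 - <<'E'
from fit import *
im,d,c=load("w4.npz");T=np.load("w4.npz")["T"]
T=Tm([436.2,112.8,238.8],[180,-.1,-4.57])
W=cloud(c,d,225,165,290,300);Q=(W-T[:3,3])@T[:3,:3]
u=Q.reshape(-1,3)
for z in range(-40,45,4):
    m=(abs(u[:,2]-z)<2)&(abs(u[:,1])<14)
    if m.sum()>5: print(z,m.sum(),np.percentile(u[m],[2,98],axis=0).round(1).tolist())
sh=u[(abs(u[:,1])<8)&(u[:,0]>13)&(u[:,0]<30)&(abs(u[:,2]-5)<12)]
A=np.c_[sh[:,:2],np.ones(len(sh))];s=np.linalg.lstsq(A,sh[:,2],rcond=None)[0];print("shoulder plane",s,len(sh))
E
```

```text
-40 284 [[-7.7, -11.8, -41.6], [10.6, 12.1, -38.0]]
-36 342 [[-8.9, -11.9, -38.0], [10.9, 13.5, -34.1]]
-32 1836 [[-9.1, -9.8, -33.7], [10.5, 10.2, -30.6]]
-28 277 [[7.1, -12.4, -29.9], [10.9, 13.5, -26.1]]
-24 238 [[7.1, -12.8, -25.9], [10.9, 13.4, -22.0]]
-20 226 [[7.2, -13.1, -21.9], [10.9, 13.4, -18.1]]
-16 214 [[7.2, -13.4, -18.0], [10.8, 13.5, -14.2]]
-12 191 [[7.1, -13.5, -13.9], [10.8, 13.4, -10.1]]
-8 182 [[7.2, -13.5, -9.9], [10.9, 13.1, -6.1]]
-4 119 [[7.0, -10.3, -5.9], [10.4, 11.5, -2.2]]
0 107 [[7.0, -9.4, -1.9], [8.0, 9.1, 2.0]]
4 99 [[7.0, -9.5, 2.1], [11.8, 9.4, 5.9]]
8 1473 [[7.4, -9.7, 6.4], [29.3, 9.4, 9.1]]
12 62 [[29.1, -9.2, 10.1], [29.7, 8.8, 13.8]]
16 48 [[29.0, -9.4, 14.3], [29.8, 9.3, 17.8]]
20 52 [[28.8, -9.5, 18.1], [29.7, 8.8, 21.7]]
24 37 [[29.1, -9.3, 22.1], [29.7, 8.6, 25.7]]
28 54 [[28.9, -9.3, 26.1], [29.6, 9.2, 30.0]]
32 38 [[28.9, -9.2, 30.2], [29.7, 9.1, 33.9]]
36 33 [[29.0, -9.4, 34.5], [29.6, 8.7, 37.4]]
shoulder plane [0.14918139 0.01345007 4.7707763 ] 981
```

```bash
cat >> fit.py <<'E'
B=Tm([0,0,0],[0,-30,-45.05])[:3,:3]
def bedT(x,y,z,roll=0):
    T=np.eye(4);T[:3,:3]=B@np.diag([1,-1,-1.]);T[:3,3]=O+B@[x,y,z];return T
def inbed():
    T=cur();p=B.T@(T[:3,3]-O);D=(B@np.diag([1,-1,-1.])).T@T[:3,:3]
    print("tcp in bed",p.round(2),"rot err deg(tool)",np.degrees(R.from_matrix(D).as_rotvec()).round(2))
E
python3 - <<'E'
from fit import *
T=bedT(1.5,9.9,125);print(T[:3,3]);row(T)
E
```

```text
[ 453.66862983 -281.19239071  161.40317547]
row [0.0488, 0.3913, 0.0769, -0.1857, 0.5003, 0.69] dist mm 402 ang 50.0
```

```bash
python3 -m crank '[[[0.007,0.056,0,-0.02,0.06,0.09],[0.014,0.112,0,-0.05,0.14,0.2],[0.021,0.168,0,-0.08,0.22,0.3],[0.028,0.224,0.01,-0.11,0.3,0.41],[0.035,0.28,0.02,-0.14,0.38,0.52],[0.042,0.336,0.04,-0.165,0.44,0.61],[0.0488,0.3913,0.0769,-0.1857,0.5003,0.69],[0.0488,0.3913,0.0769,-0.1857,0.5003,0.69],[0.0488,0.3913,0.0769,-0.1857,0.5003,0.69],[0.0488,0.3913,0.0769,-0.1857,0.5003,0.69]]]'
python3 - <<'E'
from fit import *
inbed();c=r.get_calibration("wrist");im,d=r.snapshot("wrist");np.savez("w5.npz",im=im,d=d,M=c["cam_to_world"],K=c["mtx"])
inbed();print(r.sense()["finger_gap"],r.sense()["ft_force"])
cv2.imwrite("pics/w5.png",cv2.resize(im[60:320,120:400],None,fx=2.2,fy=2.2,interpolation=cv2.INTER_CUBIC))
E
```

```text
time: 8.28
tool_pos: [454.3, -280.6, 162.2]
tcp_rot: [-180.0, -30.0, -45.0]
ft_force: [-0.3, 0.2, -1.9]
finger_gap: 19.4
tcp in bed [  1.93  10.81 125.71] rot err deg(tool) [ 0.05  0.03 -0.06]
tcp in bed [  2.24  10.96 125.93] rot err deg(tool) [ 0.07  0.07 -0.07]
19.30907950851183 [ 0.0513501   0.58153167 -0.90713545]
```

View pics/w5.png

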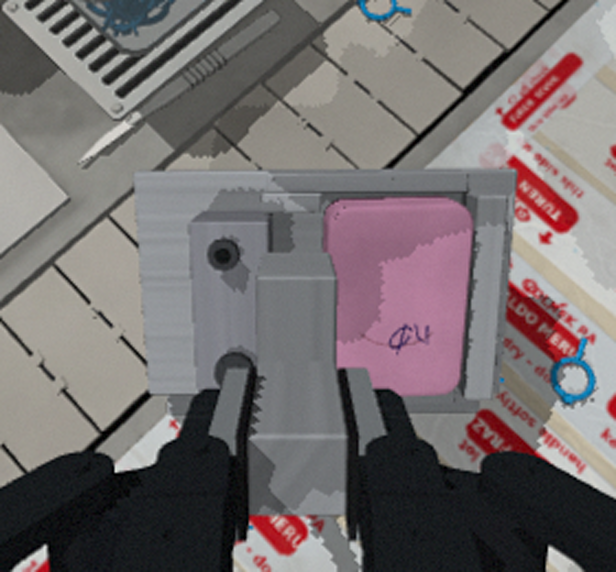

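```bash
cat > rel.py <<'E'
from fit import *
import sys
im,d,c=load(sys.argv[1])
W=cloud(c,d,0,0,512,384);Q=(W-O)@B;zs=float(sys.argv[2])
h=Q[...,2]
m=(abs(h-zs)<3)&(abs(Q[...,1]-11)<16)&(Q[...,0]>12)&(Q[...,0]<34)
m=cv2.erode(m.astype(np.uint8),np.ones((2,2)))>0
f=Q[m];print("shoulder",len(f),f.mean(0).round(2),cv2.minAreaRect(f[:,:2].astype(np.float32)),np.percentile(f,[2,98],axis=0).round(2).tolist())
A=np.c_[f[:,:2]-f[:,:2].mean(0),np.ones(len(f))];print("slope",np.linalg.lstsq(A,f[:,2],rcond=None)[0])
def isect(px,z):
    o,v=ray(c,px);o=(o-O)@B;v=v@B;return o+v*((z-o[2])/v[2])
# subpixel rows: report shoulder edges by gradient
for x in (16,20,24,27):
    P=proj(c,O+B@[x,10.5,zs]);v=int(round(P[1]));g=im[v-1:v+2].astype(float).mean((0,2));sat=(im[v-1:v+2].astype(float).max(2)-im[v-1:v+2].min(2)).mean(0)
    cl=proj(c,O+B@[x,20.5,zs])[0];cr=proj(c,O+B@[x,.5,zs])[0]
    print(x,v,"L",round(cl,1),g[int(cl)-5:int(cl)+7].round().astype(int).tolist(),"R",round(cr,1),g[int(cr)-5:int(cr)+7].round().astype(int).tolist(),sat[int(cr)-5:int(cr)+7].round().astype(int).tolist())
mt=(Q[...,0]>36)&(Q[...,0]<38)
for X in (32.,):
    pass
m=(h>28.5)&(h<37)&(Q[...,1]>14)&(Q[...,1]<60)&(abs(Q[...,0])<33)&(Q[...,0]>0)
print("jaw top y",np.percentile(Q[m],[1,99],axis=0).round(2).tolist())
E
python3 rel.py w5.npz 117
python3 - <<'E'
from fit import *
for f in("w2.npz","w5.npz"):
    im,d,c=load(f);W=cloud(c,d,0,0,512,384);Q=(W-O)@B;h=Q[...,2]
    m=(h>28)&(h<37)&(Q[...,1]>14)&(Q[...,1]<60)&(Q[...,0]<33)&(Q[...,0]>20);print(f,"jaw y",np.percentile(Q[m][:,1],[1,99]).round(2))
    m=(h>20)&(h<34)&(Q[...,1]>-60)&(Q[...,1]<10)&(Q[...,0]<30)&(Q[...,0]>15);print("mould y",np.percentile(Q[m][:,1],[1,99]).round(2))
    m=(h>24)&(h<34)&(Q[...,1]>-50)&(Q[...,1]<-10)&(abs(Q[...,0])<50);print("mould x",np.percentile(Q[m][:,0],[1,99]).round(2),"z",np.median(h[m]))
E
```

```text
shoulder 1231 [ 22.19  10.27 117.84] ((21.973787307739258, 10.35157299041748), (19.7816104888916, 19.17486572265625), 0.5588830709457397) [[12.64, 0.91, 116.49], [31.39, 19.42, 119.06]]
slope [-9.03800828e-03  3.03697487e-03  1.17836474e+02]
16 213 L 236.1 [127, 125, 122, 123, 126, 118, 112, 116, 118, 116, 119, 119] R 272.4 [116, 116, 117, 118, 102, 74, 122, 132, 128, 128, 126, 127] [5, 6, 7, 6, 5, 4, 41, 47, 44, 44, 44, 43]
20 206 L 236.0 [127, 127, 124, 126, 123, 127, 108, 114, 117, 117, 117, 120] R 272.5 [117, 116, 117, 117, 106, 75, 123, 133, 130, 130, 128, 130] [4, 4, 6, 4, 4, 6, 41, 48, 45, 46, 45, 45]
24 199 L 235.9 [127, 126, 125, 124, 124, 127, 111, 111, 116, 118, 118, 120] R 272.7 [115, 118, 116, 118, 107, 79, 118, 129, 127, 129, 128, 127] [5, 5, 4, 6, 4, 6, 37, 46, 44, 44, 45, 45]
27 193 L 235.8 [112, 123, 124, 125, 126, 127, 105, 110, 117, 119, 118, 121] R 272.8 [119, 117, 117, 118, 110, 85, 102, 126, 128, 127, 126, 126] [5, 5, 5, 5, 4, 6, 28, 44, 44, 44, 42, 44]
jaw top y [[0.25, 21.36, 30.27], [32.72, 50.25, 35.15]]
w2.npz jaw y [20.87 50.16]
mould y [-59.51  -0.74]
mould x [-37.81  38.38] z 31.02093579544995
w5.npz jaw y [20.76 50.18]
mould y [-59.31  -1.01]
mould x [-36.31  38.21] z 31.004248029681662
```

Spacer centre is y≈10.3, x≈0.7; gap centre is y≈10.0. The yaw error is small. I'll go down to just above the gap and re-check.

```bash
python3 -m crank '[[[-0.0005,0.0004,0.02,0,0,0],[-0.0005,0.0004,0.036,0,0,0],[-0.0005,0.0004,0.044,0,0,0],[-0.0005,0.0004,0.044,0,0,0],[-0.0005,0.0004,0.044,0,0,0]]]'
python3 - <<'E'
from fit import *
inbed();c=r.get_calibration("wrist");im,d=r.snapshot("wrist");np.savez("w6.npz",im=im,d=d,M=c["cam_to_world"],K=c["mtx"])
print(r.sense()["ft_force"])
cv2.imwrite("pics/w6.png",cv2.resize(im[60:320,120:400],None,fx=2.2,fy=2.2,interpolation=cv2.INTER_CUBIC))
E
python3 rel.py w6.npz 74
```

```text
time: 8.95
tool_pos: [470.0, -296.0, 125.1]
tcp_rot: [-180.0, -30.1, -44.9]
ft_force: [-0.0, 0.5, -2.1]
finger_gap: 19.2
tcp in bed [ 2.44 10.95 82.57] rot err deg(tool) [ 0.09  0.13 -0.09]
[-0.61061    -0.92414523 -1.8013527 ]
shoulder 1269 [22.53 10.38 74.76] ((22.165306091308594, 10.486888885498047), (20.398435592651367, 19.085163116455078), 0.9783379435539246) [[12.53, 1.09, 73.39], [31.95, 19.56, 76.03]]
slope [-7.15613645e-03  1.07851121e-02  7.47600255e+01]
16 214 L 236.4 [128, 127, 127, 128, 129, 116, 114, 118, 118, 121, 119, 121] R 272.7 [118, 119, 118, 122, 105, 78, 84, 90, 91, 89, 91, 90] [5, 6, 5, 5, 5, 5, 26, 32, 31, 31, 32, 33]
20 207 L 236.3 [129, 128, 129, 129, 129, 108, 114, 119, 118, 121, 121, 123] R 272.8 [119, 119, 119, 119, 108, 81, 84, 89, 90, 88, 87, 88] [4, 5, 5, 5, 5, 5, 25, 32, 31, 31, 32, 31]
24 200 L 236.2 [126, 129, 129, 128, 130, 112, 114, 118, 120, 120, 122, 122] R 272.9 [118, 119, 119, 119, 110, 80, 113, 127, 125, 124, 125, 126] [6, 5, 5, 7, 5, 6, 37, 45, 43, 43, 44, 45]
27 194 L 236.1 [126, 128, 125, 114, 112, 103, 113, 119, 119, 121, 123, 122] R 273.0 [120, 120, 119, 112, 84, 103, 124, 129, 126, 125, 126, 125] [6, 4, 4, 5, 5, 28, 43, 44, 43, 44, 44, 43]
jaw top y [[0.4, 22.3, 30.93], [32.77, 50.24, 35.04]]
```

View pics/w6.png

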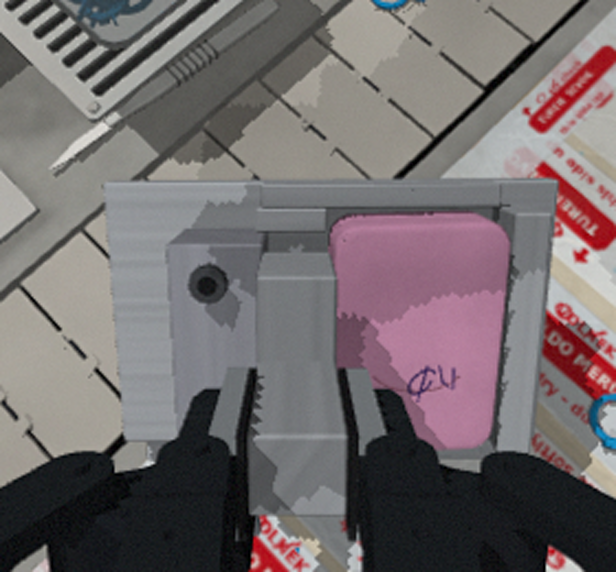

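```bash
python3 -m crank '[[[-0.0005,0.0004,0.002,0,0,0],[-0.0005,0.0005,0.006,0,0,0],[-0.0005,0.0005,0.01,0,0,0],[-0.0005,0.0005,0.013,0,0,0],[-0.0005,0.0005,0.016,0,0,0],[-0.0005,0.0005,0.016,0,0,0]]]'
python3 - <<'E'
from fit import *
inbed();s=r.sense();print(B.T@s["ft_force"],s["wrist_torque"])
E
```

```text
time: 9.75
tool_pos: [475.2, -301.7, 110.8]
tcp_rot: [-179.9, -30.1, -45.0]
ft_force: [4.7, 1.3, -1.8]
finger_gap: 19.4
tcp in bed [ 1.98 10.66 66.32] rot err deg(tool) [ 0.11  0.13 -0.09]
[ 1.19486539  4.21042642 -2.79694332] [ 0.58937762 -0.23542069  0.40247983]
```

It is inside the mouth (bottom about 6 mm below the jaw top) with no axial resistance. There is a light side force from the mould, so I'll shift slightly towards the jaw and continue.

```bash
python3 -m crank '[[[0,-0.0003,0.002,0,0,0],[0,-0.0003,0.005,0,0,0],[0,-0.0003,0.008,0,0,0],[0,-0.0003,0.011,0,0,0],[0,-0.0003,0.014,0,0,0],[0,-0.0003,0.014,0,0,0]]]'
python3 - <<'E'
from fit import *
inbed();s=r.sense();print(B.T@s["ft_force"],s["wrist_torque"])
E
```

```text
time: 10.5
tool_pos: [480.3, -306.5, 98.4]
tcp_rot: [-179.9, -30.1, -45.0]
ft_force: [1.4, -0.1, -2.5]
finger_gap: 19.2
tcp in bed [ 1.8  10.89 52.04] rot err deg(tool) [ 0.1   0.11 -0.09]
[-0.3245765   0.85395653 -2.6819859 ] [0.32003897 0.24268404 0.03257116]
```

```bash
python3 -m crank '[[[0,0,0.003,0,0,0],[0,0,0.006,0,0,0],[0,0,0.009,0,0,0],[0,0,0.011,0,0,0],[0,0,0.012,0,0,0],[0,0,0.012,0,0,0]]]'
python3 - <<'E'
from fit import *
inbed();s=r.sense();print(B.T@s["ft_force"],s["wrist_torque"])
c=r.get_calibration("wrist");im,d=r.snapshot("wrist");np.savez("w7.npz",im=im,d=d,M=c["cam_to_world"],K=c["mtx"])
E
python3 rel.py w7.npz 33 | head -2
```

```text
time: 11.25
tool_pos: [484.5, -310.6, 88.1]
tcp_rot: [-180.0, -30.1, -44.9]
ft_force: [-5.1, 5.3, 4.7]
finger_gap: 19.2
tcp in bed [ 1.69 10.94 40.23] rot err deg(tool) [ 0.1   0.08 -0.09]
[-3.97070493  0.13821469  7.73563836] [0.52129063 0.58699303 0.03169327]
shoulder 1648 [22.17 13.15 32.58] ((22.30078887939453, 10.825162887573242), (31.43587303161621, 20.86610984802246), 89.43355560302734) [[12.61, -4.05, 30.62], [31.36, 25.95, 34.4]]
slope [-4.61625470e-03  5.28272119e-02  3.25820701e+01]
```

The spacer is seated: contact about 10 N on the bed, shoulder at 32.6 mm. Release and retreat square to the bed, then look.

```bash
python3 -m crank '[[[0,0,0,0,0,0],[0,0,0,0,0,0],[0,0,0,0,0,0]]]' 0.64
python3 -m crank '[[[0,0,-0.01,0,0,0],[0,0,-0.03,0,0,0],[0,0,-0.055,0,0,0],[0,0,-0.07,0,0,0],[0,0,-0.07,0,0,0]]]'
python3 - <<'E'
from fit import *
inbed();s=r.sense();print(s["finger_gap"],s["ft_force"])
c=r.get_calibration("wrist");im,d=r.snapshot("wrist");np.savez("w8.npz",im=im,d=d,M=c["cam_to_world"],K=c["mtx"])
for t in["keeper_pivot","keeper_post"]:
    for q in r.landmark_of(t,"wrist")[:2]:
        p=q["pixel"];P=pt(c,d,p);print(t,np.round(p,1),round(q["conf"],2),np.round(P),(B.T@(P-O)).round(1))
cv2.imwrite("pics/w8.png",cv2.resize(im,(768,576)))
E
python3 rel.py w8.npz 33 | head -2
```

```text
time: 11.68
tool_pos: [484.5, -310.7, 88.2]
tcp_rot: [-180.0, -30.1, -45.0]
ft_force: [0.6, -0.1, 0.6]
finger_gap: 30.5
time: 12.3
tool_pos: [460.4, -286.2, 151.0]
tcp_rot: [-179.9, -30.3, -45.0]
ft_force: [0.5, -0.0, 0.4]
finger_gap: 30.7
tcp in bed [  3.5   11.12 111.85] rot err deg(tool) [ 0.14  0.3  -0.08]
30.72167723738816 [ 0.51632231 -0.03005994  0.42813881]
keeper_pivot [228.1 235.8] 0.77 [ 484. -281.   76.] [-22.7  31.8  39.9]
keeper_post [256. 208.] 0.73 [ 480. -308.  108.] [ 6.8  9.7 60.2]
keeper_post [231.5 280.3] 0.63 [ 458. -259.   76.] [-52.2  28.3  56.9]
shoulder 718 [20.86 13.01 32.6 ] ((22.111530303955078, 10.591602325439453), (30.929676055908203, 20.23183250427246), 89.03277587890625) [[12.37, -3.86, 30.77], [31.03, 25.89, 34.41]]
slope [3.67366722e-03 5.85942792e-02 3.26039945e+01]
```

View pics/w8.png

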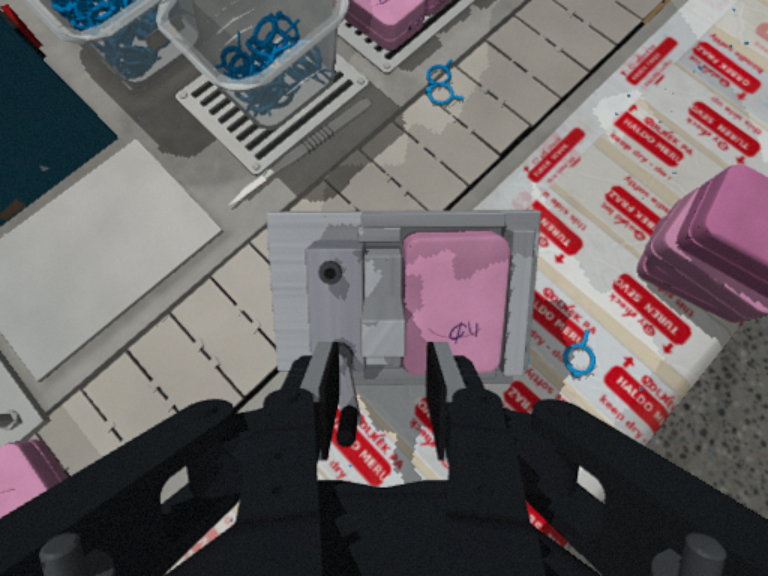

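The spacer sits fully in the gap, shoulders level with the mould and jaw. Keeper post in the picture is at (347,425). I'll locate the post accurately.

```bash
python3 - <<'E'
from fit import *
for f in("w2.npz","w8.npz"):
    im,d,c=load(f);W=cloud(c,d,0,0,512,384);Q=((W-O)@B).reshape(-1,3)
    m=(Q[:,0]<-38)&(Q[:,0]>-70)&(Q[:,1]>10)&(Q[:,1]<50)&(Q[:,2]>43)&(Q[:,2]<70)
    q=Q[m];print(f,m.sum())
    for z in range(44,70,3):
        k=q[abs(q[:,2]-z)<1.5]
        if len(k)>3:print(z,len(k),np.percentile(k[:,:2],[3,97],axis=0).round(1).tolist())
    m=(Q[:,0]<-10)&(Q[:,0]>-45)&(Q[:,1]>20)&(Q[:,1]<50)&(Q[:,2]>37)&(Q[:,2]<52)
    print("hub",np.percentile(Q[m],[3,97],axis=0).round(1).tolist())
    m=(Q[:,0]<-28)&(Q[:,0]>-65)&(Q[:,1]>15)&(Q[:,1]<50)&(Q[:,2]>37.5)&(Q[:,2]<42)
    print("bar",m.sum(),np.polyfit(Q[m][:,0],Q[m][:,1],1) if m.sum()>9 else 0)
inbed()
E
```

```text
w2.npz 377
44 24 [[-55.3, 24.4], [-51.7, 32.8]]
47 28 [[-55.7, 24.3], [-51.5, 33.0]]
50 29 [[-55.5, 24.1], [-51.8, 32.8]]
53 31 [[-54.6, 24.6], [-51.4, 33.3]]
56 35 [[-54.7, 24.5], [-51.6, 33.1]]
59 32 [[-55.5, 24.4], [-51.6, 33.4]]
62 31 [[-55.7, 24.2], [-51.6, 33.1]]
65 112 [[-60.1, 24.7], [-51.6, 33.2]]
68 55 [[-60.1, 25.0], [-52.4, 32.7]]
hub [[-44.1, 27.2, 37.9], [-17.8, 40.6, 43.8]]
bar 450 [ 0.24001554 41.21089407]
w8.npz 307
44 18 [[-56.0, 24.1], [-51.5, 32.6]]
47 22 [[-55.2, 24.7], [-51.8, 33.0]]
50 24 [[-55.1, 24.5], [-51.6, 33.2]]
53 23 [[-55.9, 24.4], [-51.5, 32.5]]
56 30 [[-55.2, 24.3], [-51.6, 32.9]]
59 24 [[-55.5, 24.1], [-51.6, 33.2]]
62 30 [[-54.8, 24.7], [-51.3, 33.0]]
65 96 [[-60.5, 24.4], [-51.9, 33.2]]
68 40 [[-59.4, 25.0], [-52.6, 32.5]]
hub [[-44.3, 26.7, 38.3], [-18.3, 33.7, 43.5]]
bar 308 [ 0.15074083 36.17399176]
tcp in bed [  1.36  10.71 109.9 ] rot err deg(tool) [ 0.09  0.07 -0.08]
```

```bash
python3 -m crank '[[[-0.03,-0.009,0,0,0,0],[-0.0624,-0.0184,0,0,0,0],[-0.0624,-0.0184,0.02,0,0,0],[-0.0624,-0.0184,0.045,0,0,0],[-0.0624,-0.0184,0.06,0,0,0],[-0.0624,-0.0184,0.066,0,0,0],[-0.0624,-0.0184,0.066,0,0,0]]]'
python3 - <<'E'
from fit import *
inbed();s=r.sense();print(s["finger_gap"],s["ft_force"])
for n in("wrist","side"):
    im,d=r.snapshot(n)
    cv2.imwrite(f"pics/{n}9.png",cv2.resize(im,(768,576)) if n=="wrist" else cv2.resize(im[90:220,220:380],None,fx=4,fy=4,interpolation=cv2.INTER_CUBIC))
E
```

```text
time: 13.32
tool_pos: [457.2, -257.8, 59.0]
tcp_rot: [-180.0, -30.0, -44.9]
ft_force: [-0.5, -0.0, 0.7]
finger_gap: 30.7
tcp in bed [-61.91  28.89  43.33] rot err deg(tool) [ 0.06 -0.04 -0.09]
30.6912991774736 [-0.4622822  -0.04770106  0.70500641]
```

View pics/wrist9.png

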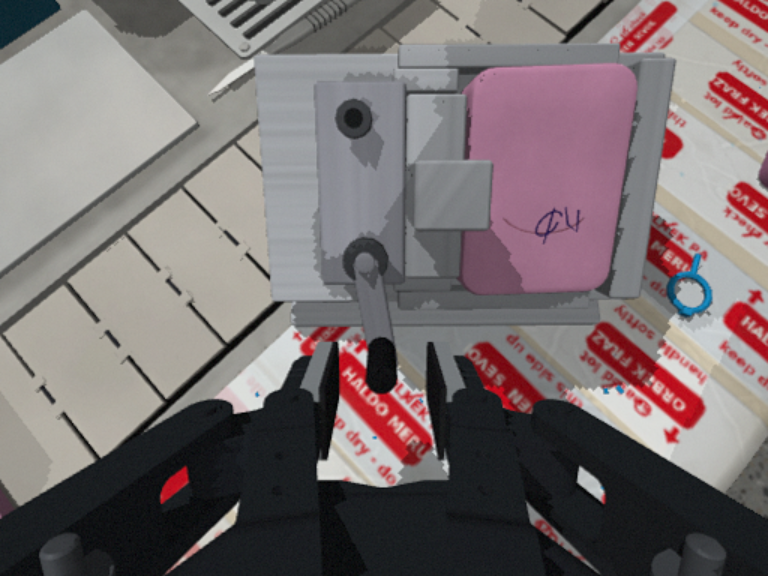

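View pics/side9.png

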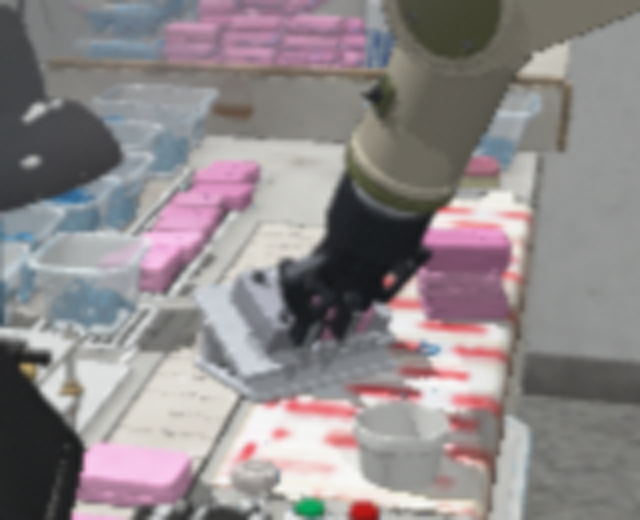

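The post stands between the pads at (382,370). Grip lightly and swing it along the arc.

```bash
python3 -m crank '[[[0,0,0,0,0,0],[0,0,0,0,0,0],[0,0,0,0,0,0],[0,0,0,0,0,0]]]' 1 25
python3 -m crank '[[[0.0019,0.0064,0,0,0,0],[0.005,0.012,0,0,0,0],[0.0091,0.0169,0,0,0,0],[0.0141,0.0209,0,0,0,0],[0.0141,0.0209,0,0,0,0]]]'
python3 - <<'E'
from fit import *
inbed();s=r.sense();print(s["finger_gap"],B.T@s["ft_force"])
E
```

```text
time: 13.92
tool_pos: [458.2, -258.1, 60.8]
tcp_rot: [-179.9, -30.1, -45.0]
ft_force: [-3.8, 3.1, 5.7]
finger_gap: 8.7
time: 14.55
tool_pos: [452.2, -281.2, 67.7]
tcp_rot: [-179.9, -30.1, -45.0]
ft_force: [2.4, 4.8, 1.4]
finger_gap: 8.8
tcp in bed [-46.24   8.9   44.41] rot err deg(tool) [ 0.16  0.11 -0.07]
8.794145642975014 [-0.77572452  5.08535521  2.05799928]
```

```bash
python3 -m crank '[[[0.0057,0.0029,0,0,0,0],[0.0119,0.0046,0,0,0,0],[0.016,0.0049,0,0,0,0],[0.0185,0.005,0,0,0,0],[0.02,0.005,0,0,0,0],[0.02,0.005,0,0,0,0]]]'
python3 - <<'E'
from fit import *
inbed();s=r.sense();print(s["finger_gap"],B.T@s["ft_force"])
c=r.get_calibration("wrist");im,d=r.snapshot("wrist")
cv2.imwrite("pics/w10.png",cv2.resize(im,(768,576)))
E
```

```text
time: 15.3
tool_pos: [459.6, -296.9, 76.9]
tcp_rot: [-180.0, -30.0, -44.9]
ft_force: [-8.9, 1.4, 5.5]
finger_gap: 8.9
tcp in bed [-27.51   3.04  44.15] rot err deg(tool) [ 0.07 -0.04 -0.1 ]
8.8640328666614 [-3.60370832 -5.29922266  8.41596736]
```

View pics/w10.png

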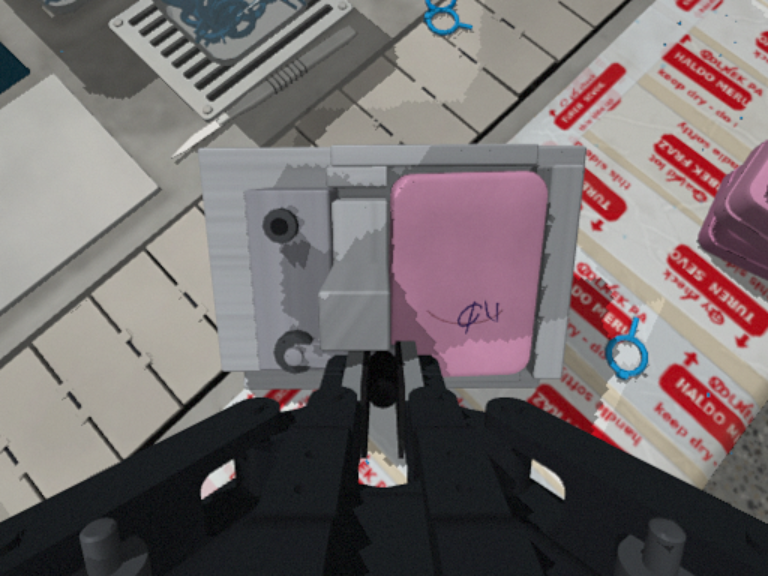

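```bash
python3 -m crank '[[[0,0,0,0,0,0],[0,0,0,0,0,0],[0,0,0,0,0,0]]]' 0.8
python3 -m crank '[[[0,0,-0.015,0,0,0],[0,0,-0.035,0,0,0],[0.01,0,-0.06,0,0,0],[0.028,-0.007,-0.07,0,0,0],[0.028,-0.007,-0.07,0,0,0]]]'
python3 - <<'E'
from fit import *
inbed();s=r.sense();print(s["finger_gap"],s["ft_force"])
c=r.get_calibration("wrist");im,d=r.snapshot("wrist");np.savez("w11.npz",im=im,d=d,M=c["cam_to_world"],K=c["mtx"])
cv2.imwrite("pics/w11.png",cv2.resize(im[60:320,120:400],None,fx=2.2,fy=2.2,interpolation=cv2.INTER_CUBIC))
for f in("w11.npz",):
    W=cloud(c,d,0,0,512,384);Q=((W-O)@B).reshape(-1,3)
    m=(Q[:,0]<-12)&(Q[:,0]>-45)&(Q[:,1]>-12)&(Q[:,1]<16)&(Q[:,2]>43)&(Q[:,2]<69)
    q=Q[m]
    for z in range(44,70,4):
        k=q[abs(q[:,2]-z)<2]
        if len(k)>3:print(z,len(k),np.percentile(k[:,:2],[3,97],axis=0).round(1).tolist())
    m=(Q[:,0]<-10)&(Q[:,0]>-45)&(Q[:,1]>8)&(Q[:,1]<27)&(Q[:,2]>37)&(Q[:,2]<43)
    print("bar",m.sum(),np.percentile(Q[m],[3,97],axis=0).round(1).tolist(),np.polyfit(Q[m][:,1],Q[m][:,0],1))
E
```

```text
time: 15.72
tool_pos: [459.7, -296.8, 76.9]
tcp_rot: [-180.0, -30.0, -44.9]
ft_force: [-0.3, 0.7, -0.1]
finger_gap: 17.2
time: 16.35
tool_pos: [458.6, -285.1, 154.0]
tcp_rot: [-179.9, -30.2, -44.9]
ft_force: [0.5, -0.2, -0.1]
finger_gap: 17.1
tcp in bed [  3.18  10.66 115.47] rot err deg(tool) [ 0.13  0.21 -0.1 ]
17.11799630965601 [ 0.50577048 -0.22226071 -0.10170974]
44 17 [[-26.2, -0.9], [-22.7, 7.1]]
48 23 [[-25.4, -1.9], [-22.8, 6.7]]
52 27 [[-25.6, -1.7], [-22.5, 6.8]]
56 22 [[-25.8, -1.5], [-22.7, 6.8]]
60 31 [[-26.2, -1.2], [-22.7, 6.9]]
64 63 [[-31.5, -1.0], [-22.8, 7.0]]
68 79 [[-31.6, -1.0], [-23.7, 6.3]]
bar 163 [[-31.3, 8.2, 39.2], [-23.8, 22.8, 41.6]] [  0.11377891 -29.40235968]
```

View pics/w11.png

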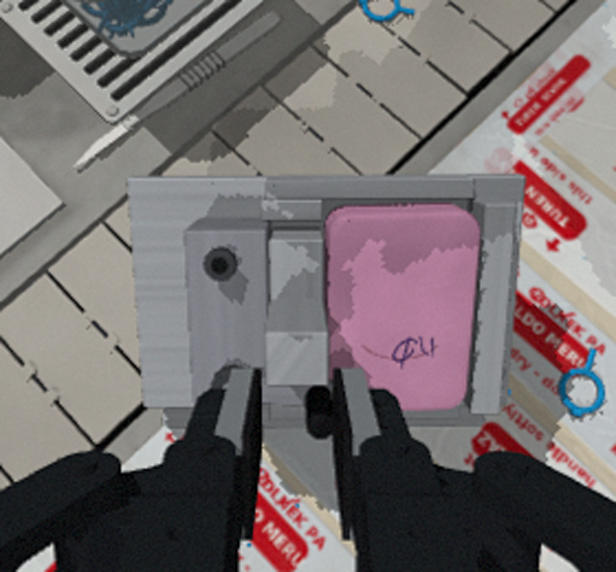

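The post's x is about -27 while the pivot is at -24, so the bar is about 5° short of its stop. I'll push it the rest of the way with closed fingers from the downhill side.

```bash
python3 -m crank '[[[-0.03,0.004,0,0,0,0],[-0.0545,0.0078,0,0,0,0],[-0.0545,0.0078,0.02,0,0,0],[-0.0545,0.0078,0.045,0,0,0],[-0.0545,0.0078,0.063,0,0,0],[-0.0545,0.0078,0.068,0,0,0],[-0.0545,0.0078,0.068,0,0,0]]]' 1 25
python3 - <<'E'
from fit import *
inbed();s=r.sense();print(s["finger_gap"],B.T@s["ft_force"])
im,d=r.snapshot("wrist")
cv2.imwrite("pics/w12.png",cv2.resize(im,(768,576)))
E
```

```text
time: 17.27
tool_pos: [441.8, -280.1, 64.7]
tcp_rot: [-180.0, -29.9, -44.9]
ft_force: [0.0, 0.8, 0.9]
finger_gap: 0.0
tcp in bed [-54.78   2.23  45.82] rot err deg(tool) [ 0.07 -0.1  -0.12]
0.010415966830252385 [-0.0560608   0.62874676  1.04690592]
```

View pics/w12.png

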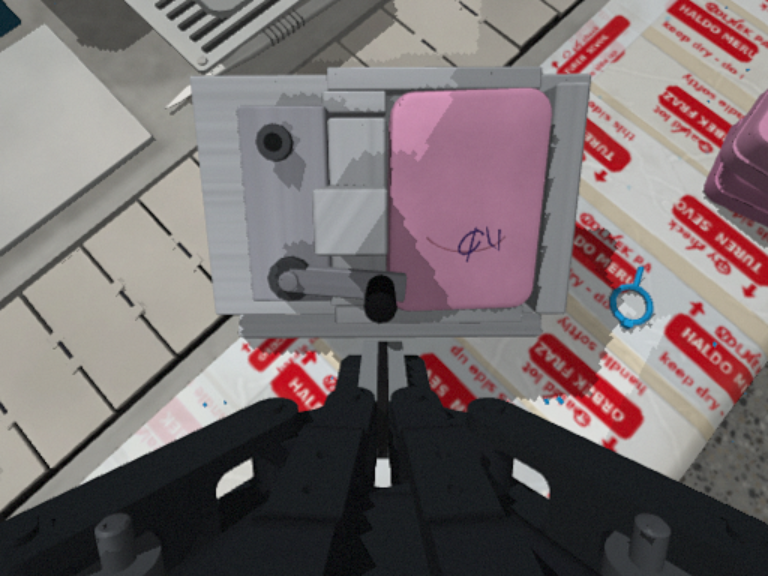

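```bash
python3 -m crank '[[[0.004,0,0,0,0,0],[0.008,0,0,0,0,0],[0.011,0,0,0,0,0],[0.013,0,0,0,0,0],[0.0145,0,0,0,0,0],[0.0145,0,0,0,0,0]]]'
python3 - <<'E'
from fit import *
inbed();s=r.sense();print(B.T@s["ft_force"])
E
```

```text
time: 18.08
tool_pos: [450.6, -288.8, 72.0]
tcp_rot: [-180.0, -29.9, -44.9]
ft_force: [-4.5, 2.4, 0.7]
finger_gap: 0.1
tcp in bed [-40.42   2.31  45.98] rot err deg(tool) [ 0.07 -0.12 -0.12]
[-3.88448701 -1.44773975  3.0107042 ]
```

```bash
python3 -m crank '[[[0.001,0,0,0,0,0],[0.002,0,0,0,0,0],[0.002,0,0,0,0,0]]]'
python3 - <<'E'
from fit import *
inbed();s=r.sense();print(B.T@s["ft_force"])
c=r.get_calibration("wrist");im,d=r.snapshot("wrist")
cv2.imwrite("pics/w13.png",cv2.resize(im,(768,576)))
W=cloud(c,d,0,0,512,384);Q=((W-O)@B).reshape(-1,3)
m=(Q[:,0]<-8)&(Q[:,0]>-45)&(Q[:,1]>10)&(Q[:,1]<27)&(Q[:,2]>38.5)&(Q[:,2]<43)
print("bar",m.sum(),np.percentile(Q[m],[3,97],axis=0).round(1).tolist(),np.polyfit(Q[m][:,1],Q[m][:,0],1))
E
```

```text
time: 18.45
tool_pos: [450.8, -289.1, 71.7]
tcp_rot: [180.0, -29.7, -44.9]
ft_force: [-6.5, 6.5, 1.3]
finger_gap: 0.0
tcp in bed [-40.3    2.27  45.5 ] rot err deg(tool) [ 0.06 -0.31 -0.13]
[-7.31641604  0.01123025  5.7567144 ]
bar 515 [[-29.3, 10.4, 39.4], [-20.7, 26.5, 41.6]] [ 1.66718284e-02 -2.51826309e+01]
```

View pics/w13.png

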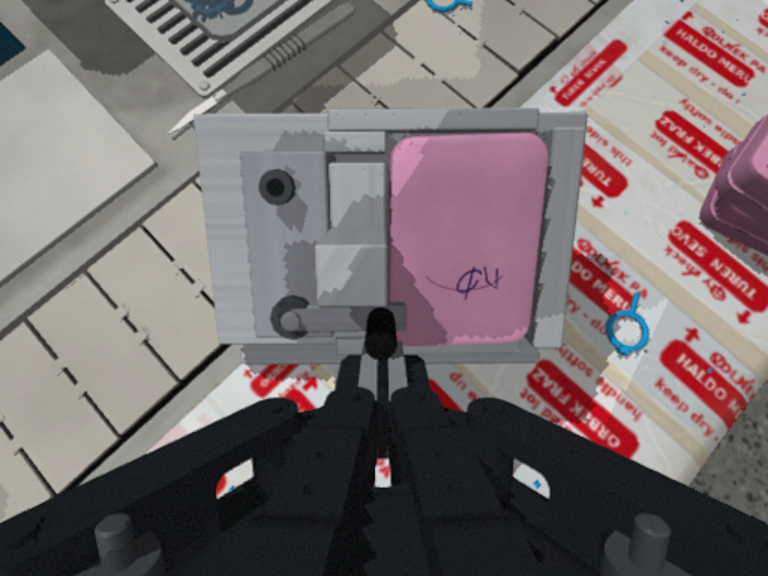

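At the stop: no further advance, force rose to 7 N, and the bar is square within 1°. Back off, retreat and verify.

```bash
python3 -m crank '[[[-0.008,0,0,0,0,0],[-0.016,0,0,0,0,0],[-0.016,0,-0.04,0,0,0],[-0.016,0,-0.09,0,0,0],[0.01,-0.005,-0.12,0,0,0],[0.01,-0.005,-0.12,0,0,0],[0.01,-0.005,-0.12,0,0,0]]]'
python3 - <<'E'
from fit import *
inbed();s=r.sense();print(s["ft_force"])
c=r.get_calibration("wrist");im,d=r.snapshot("wrist")
cv2.imwrite("pics/w14.png",cv2.resize(im[60:320,120:400],None,fx=2.2,fy=2.2,interpolation=cv2.INTER_CUBIC))
W=cloud(c,d,0,0,512,384);Q=((W-O)@B).reshape(-1,3)
m=(Q[:,0]<-12)&(Q[:,0]>-45)&(Q[:,1]>-12)&(Q[:,1]<16)&(Q[:,2]>62)&(Q[:,2]<69)
print("post top",np.percentile(Q[m],[3,97],axis=0).round(1).tolist())
m=(Q[:,0]<-12)&(Q[:,0]>-45)&(Q[:,1]>10)&(Q[:,1]<27)&(Q[:,2]>38.5)&(Q[:,2]<43)
print("bar",m.sum(),np.percentile(Q[m],[3,97],axis=0).round(1).tolist(),np.polyfit(Q[m][:,1],Q[m][:,0],1))
m=(Q[:,0]<30)&(Q[:,0]>12)&(Q[:,1]>3)&(Q[:,1]<18)&(Q[:,2]<50)
print("shoulder z",np.median(Q[m][:,2]))
im,d=r.snapshot("scene");cv2.imwrite("pics/scene14.png",cv2.resize(im[130:310,190:430],None,fx=3,fy=3))
im,d=r.snapshot("side");cv2.imwrite("pics/side14.png",cv2.resize(im[120:320,110:370],None,fx=3,fy=3))
E
```

```text
time: 19.38
tool_pos: [418.2, -249.5, 180.4]
tcp_rot: [180.0, -29.7, -44.9]
ft_force: [-0.8, 1.0, -0.3]
finger_gap: 0.5
tcp in bed [-30.12   7.15 165.17] rot err deg(tool) [ 0.06 -0.31 -0.13]
[-0.79684255  0.98995765 -0.25336368]
post top [[-28.9, -1.6, 62.6], [-20.2, 6.3, 67.4]]
bar 177 [[-29.2, 10.9, 39.3], [-20.4, 26.9, 41.8]] [ 1.70541613e-02 -2.50701983e+01]
shoulder z 32.33692108999071
```

View pics/w14.png

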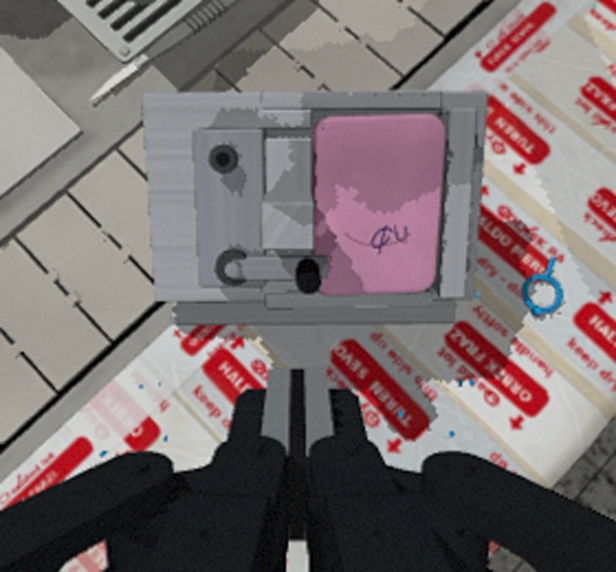

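View pics/side14.png

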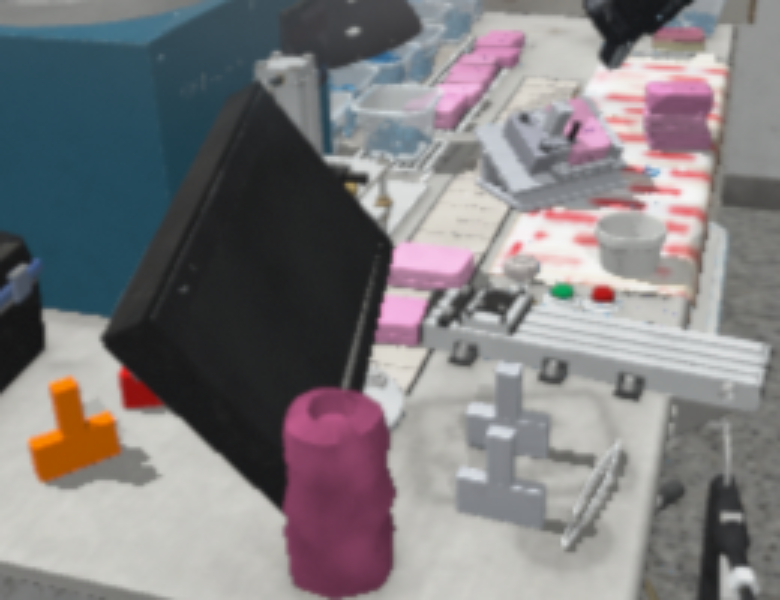

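The post is now in line with the pivot (x -24.6), the bar lies across, and the shoulder is still at 32.3. The two other spacers, pot and moulds are undisturbed. Handing in.

```bash
python3 - <<'E'
from bench import r
print(r.hand_in(), r.sense()["time"])
E
```

```text
the job is handed in; nothing more can be done
the job is handed in; nothing more can be done
```

The thick (20 mm) spacer is in the gap, resting on the bed, with the keeper bar fully across its shoulder. I handed in at about 19.5 s of the 72 s. No verdict was reported.

- **Choosing the spacer:** The gap measured about 20.7 mm from depth alone, which was borderline. Sub-pixel edges gave 21.2–21.5 mm, so I took the thick one, and it slid in. The three aluminium spacers measured 11.8, 15.7 and 20.1 mm. The orange and red look-alikes were left alone.
- **Inserting it:** I set it in foot first. There was a light side touch on the mould of about 4 N, then contact on the bed at about 10 N. The shoulder read 32.3–32.6 mm above the bed, where 32 mm is fully seated.
- **Closing the keeper:** My first swing, gripping the post, stopped about 5° short. I then pushed the post with closed fingers until it stopped moving and the force rose to about 7 N. In the last check the post stood level with the pivot and the bar was square to within about 1°, which is about the error of my frame fit.
- **Everything else:** The last side view, judged by eye, shows the thin and middle spacers standing on the bench where they were, and the pot and loose moulds undisturbed. The gripper was clear of everything at hand-in.

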